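Take the sprung roller off the washing stand

TASK

The washed roller is still in its washing stand: take the pin fork out of its block and, with the fork, press the brass collar of the roller's spring pin in towards the roller, gently, until the pin is out of its bore, then swing that end of the roller out to the front of the stand past the bearing post while the other end stays in the drive slot. Put the fork back in its block and hang the roller in the notches of the roller rest, leaving everything else where it is.

Things in the scene. Friction and masses are not known exactly. Their poses are not given: they have to be found in the camera images.
- stand: Grey-green roller washing stand, fixed, about 150 x 250 mm. Origin on the worktop under the roller's middle; x to its back (front is -x), y along the roller axis towards the gear housing with crank, z up. The mounted roller's axis is 62 mm up. A steel rest at y = -42 to -32 mm carries the roller's pin end and reaches 43 mm forward to a small stop. From y = -30 to 55 mm nothing else is above 35 mm.
- bore (a point): Mouth of the blind 8 mm bore that takes the tip of the roller's 5 mm spring pin, on the inner face (y = -88.5 mm) of the bearing post. The post is 22 mm wide in x and its top is 75 mm over the worktop. With its axis 15 mm or more in front of the bore the pin is past the post and can be let out again.
- dog (a point): Mouth of the drive slot in the steel dog on the gear housing (stand y = +60 mm), on the roller axis. The slot is 8 mm wide, open at the top and towards the roller; in it the roller can swing level by up to about 0.35 rad, and it lifts straight up out of it once the pin is out in front of the post.
- roller: Loose red-brown rubber roller, 34 mm in diameter, rubber 90 mm long, 0.28 to 0.45 kg. Origin in its middle on the axis; y is its axis, towards the tang. Each end has a steel hub 14 mm in diameter and 13 mm long (to y = +-58 mm); the spring pin is at -y. Mounted, it has about 1.5 mm of end play either way. Swung out, it stays on the stand's steel rest.
- pin_end (a point): Outer end of the hub at the pin end, on the axis (roller y = -58 mm). The spring pin runs out of it: a bare steel rod 5 mm thick with a brass set collar 18 mm in diameter and 4 mm thick, clamped on it where the last fitter left it: with the spring out the collar's outer face is anywhere from roller y = -69 to -78 mm. At least 9 mm of bare pin shows between collar and post.
- pin_tip (a point): Tip of the spring pin with the spring out (roller y = -96 mm), 7.5 mm deep in the bore; it belongs to the roller and does not follow the pin as it is pressed. Pushed to +y of the roller, the collar takes up the end play, gives at 5 N, rises 0.8 N a mm and meets a hard stop 7 mm in, at 11 N; only in about the last 1.5 mm is the tip clear of the bore. Over 25 N bends the pin.
- tang_end (a point): Outer end of the steel hub at the tang end, on the axis (roller y = +58 mm). From it a flat tang 5 mm wide, 9 mm high and 10 mm long reaches into the drive slot.
- fork: Loose pin fork, 106 mm tall, 80 g, upright in its block, tines down. Origin mid between the tine tips; z up the handle, x across the tines, y through the 4 mm thick blade. Slot between the tines 9 mm wide, 17 mm deep; blade 21 mm wide. Dark wooden handle 18 mm (x) by 14 mm (y) from z = 40 to 106 mm, under it a brass ferrule (36 to 40 mm) that rests on the block's top.
- fork_block: Pale wooden block, 70 x 62 x 41 mm, fixed. Origin under its middle, axes along the fork's at the start. Socket in the middle of its top, 26 mm (x) by 10 mm (y), 38 mm deep, where the fork belongs: its tips stand 5 mm over the worktop there.
- roller_rest: Roller rest, fixed: wooden foot 80 x 122 x 10 mm with two aluminium end plates 5 mm thick at y = -51.5 and +51.5 mm, 77 mm tall. Each has a flared notch open at the top that narrows to 16 mm and carries one hub of the roller, so the rubber hangs free. Origin under its middle, y along the roller axis; the roller may hang either way round.
- rest_seat (a point): Where the middle of the roller lies when it hangs in both notches, 60 mm over the worktop.
- scraper: Bystander: slab scraper; leave it alone.
- pen_marker: Bystander: blue and white marker; leave it alone.
- tin_yellow: Bystander: ink tin with yellow lid; leave it alone.

How it is judged (in metres and radians):
On the way, in this order (a step that is already met when the one before it is completed fails the run):
1. the pin collar is pressed in with the fork while the roller is still in line with the bore (contact force between fork and roller above 4 N and x of pin_end in the frame of stand above -0.008 m), for 0.1 s.
2. the pin end is swung out in front of the post, moved by the fork and not by the fingers, the tang end still in the drive slot (x of pin_end in the frame of stand below -0.0115 m and distance between tang_end and dog below 0.012 m and contact force between the fingers and roller below 0.5 N), for 0.1 s.
At the end, for the whole second after the job is handed in: The roller hangs at rest in both notches of the rest (middle within 8 mm of its seat, axis within 0.08 rad of the rest's, either way round) and the fork stands at rest in its block (tips within 8 mm of the block's middle and under 12 mm up, tilt under 0.15 rad) (distance between roller and rest_seat below 0.008 m and angle between the y axis of roller and the y axis of roller_rest, either way round below 0.08 rad and linear speed of each of roller, fork below 0.02 m/s and horizontal distance between fork and fork_block below 0.008 m and height (world z) of fork below 0.012 m and angle between fork's own z axis and vertical below 0.15 rad); the robot touches nothing.
It fails at once if the fork presses the roller or its pin with more than 25 N (contact force between fork and roller above 25 N).
It fails at once if the fork is forced against the stand with more than 25 N (contact force between fork and stand above 25 N).
It fails at once if the roller is let fall (linear speed of roller above 0.45 m/s and contact force between the fingers and roller below 0.1 N).
It fails at once if a bystander is moved by more than 20 mm (distance of any of scraper, pen_marker, tin_yellow from where it was at the start of the episode above 0.02 m).
It also fails if it takes over 64 s, if anything falls off the work surface, if the arm or the gripper's body presses on something with over 40 N, if the wrist force passes 120 N, or if a joint passes its speed limit or range.

ROBOT

A 6-joint arm with a two-finger parallel gripper is mounted at the origin on a cart in front of the work surface, level with it; the furniture and walls round the work are solid. World frame = base frame: x ahead of the robot, y to its left, z up, the work surface at z = 0. Lengths are in mm, angles in rad, forces in N, time in s.
With the tool pointing down it reaches from about 275 to 750 mm from the base axis. Payload 10.2 kg.
Tool frame: the origin (TCP) lies midway between the tips of the shut fingers; the grasp point (between the pads) lies 19 mm behind it; x points along the fingers, y is the direction in which the jaws open and shut, and the axes are right-handed (so a half turn about x gives the same grasp; the last joint's range is limited). The gripper opens to 85 mm and grips with 20 to 120 N. Pads are 22 mm wide; open, the fingers measure 114 mm over their backs; the gripper's body (76 mm by 85 mm) begins 54 mm behind the grasp point. The pads swing forward as they close: fully open they stand 13 mm farther back than shut.
Start: joints at [-1.554, 0.313, 1.498, -0, 1.331, -0.223], TCP at [124.678, -509.987, 231.294] pointing down, gripper open.
Joint ranges: [-2.94, 2.94], [-0.97, 2.17], [0.19, 2.56], [-1.23, 4.37], [0.02, 3.11], [-2.88, 2.88]. Speed limits (rad/s): [2.39, 2.39, 3.01, 3.14, 3.14, 3.14].

INTERFACE

Orientations are given as a unit quaternion [w, x, y, z].
In Python, from rig import ctrl gives the robot as it stands.
- The arm moves only by the tool arm_command, never from a script. Its argument "plan" is a list of rows, each a list of 5 numbers: the shift along the tool's x, y, z in m, then the turn about the tool's x in rad, then the opening, from 0 (shut) to 1 (fully open). A call has 1 to 12 rows; each row shifts and turns the commanded pose from where the row before left it, along the tool's axes as they then stand; what a row does not reach is not made up. A row lasts 1/8 s, in which the tool goes at most 62.5 mm and 10.7 degrees, less where a joint would pass 70% of its speed; a pose out of reach is approached as far as the arm can. A call with a gripper value outside its range is refused whole. The fingers move at their own pace and stop on an object; "squeeze" is the grip in N (left out, the last holds). Time passes only in rows, so rows that do not move let the fingers close. It gives the time, the measured TCP pose, the force and the opening at its end, in the units of the state.
- ctrl.sense(): the state, without advancing time (a new reading comes with each control period).
- ctrl.capture(name): name is "side" or "top" or "wrist"; returns a dict with "color" (400x640x3 uint8, red, green, blue), "fx", "fy", "cx", "cy" (pixels), "k1" (the pictures are not rectified: a ray, as slopes to the right and down, at radius r is drawn at 1 + k1 r^2 times it, then the intrinsics apply), "xyz" and "orientation" of the camera in the world; the wrist camera has in their place "hand_eye" (4x4, takes a point from camera to tool coordinates, whose origin is the TCP and whose axes are the tool frame's). Camera axes: x right, y up, looking along -z (the intrinsics and any distortion apply to the point x, -y, -z); pixel columns grow to the right and rows downward; lengths in mm; the calibration is good to about 2 mm. A picture is of the moment at which its call begins: read the wrist's pose just before it. There is no depth.
- ctrl.finish_job(): hands the job in, once; it reports no verdict.
Trained networks look in the newest picture that a camera, given by its name, has taken for a name from the list of things; names that differ only in an ending like _2 or _b are one class to them, and where a whole thing is asked for, a point or a joint stands for the part that bears it (a point fixed in the world has none). Each returns a list of dicts, best first, with "score" (0 to 1); they miss things now and then, are a little off and sometimes report something else, mostly with a low value. They report only what shows in the picture. A call takes as long as a camera call.
- ctrl.spot_in(camera, query): "uv" ([column, row] in pixels, amid what is visible of it).
- ctrl.regions_of(camera, query): "mask" (400x640 bool, what is visible of it) and "uv" ([column, row] in pixels, amid what is visible of it).
- ctrl.place_of(camera, query): "uv" ([column, row] in pixels: a listed point, or the origin of a listed thing).
The state is a dict: "time_s": time; "joints": joint angles; "dq": joint speeds; "tau": joint torques, N m; "eef_pos": TCP position; "ee_rot": TCP orientation; "force": force on the tool from outside, world axes, zero at the start; "wrist_torque": the same for the moment, N m; "grip_width": opening from 0.0 (shut) to 1.0 (fully open).
Only numpy, scipy, OpenCV 4.12 (cv2) and the standard library are available. Lean on these libraries where they do the work, as an engineer would, in place of code of your own. Each camera call takes 0.05 s, during which the arm holds its last target.

## Working session

There is one attempt and no reset: what is moved stays moved. The work goes in short steps, Python scripts to look and compute and a tool call to move; the robot and the scene stay as the last step left them, time stands still between calls to the robot, and variables do not carry over. Pictures are saved under pics/ and viewed, and the job is handed in when it is done.

Besides the shell and the picture viewer there is one more tool, called by a JSON object that holds its "name" and its "arguments". arm_command: Moves the arm, as the interface text tells. Its arguments: {"type":"object","properties":{"plan":{"type":"array"},"squeeze":{"type":"number"}},"required":["plan"]}

```bash
ls; mkdir -p pics
cat > h.py <<'E'
import numpy as np, cv2
from rig import ctrl
from scipy.spatial.transform import Rotation as R
def save(im,name): cv2.imwrite('pics/'+name,im[:,:,::-1])
def Rq(q): return R.from_quat([q[1],q[2],q[3],q[0]])
def campose(c,st=None):
    if 'hand_eye' in c:
        H=np.array(c['hand_eye']);Rt=Rq(st['ee_rot']).as_matrix()
        return Rt@H[:3,:3], Rt@H[:3,3]+np.array(st['eef_pos'])
    o=c['orientation']
    return Rq(o).as_matrix(), np.array(c['xyz'])
def ray(c,uv,P):
    x=(uv[0]-c['cx'])/c['fx'];y=(uv[1]-c['cy'])/c['fy']
    rd=np.hypot(x,y);r=rd
    for _ in range(30): r=rd/(1+c['k1']*r*r)
    s=r/rd if rd>0 else 1
    d=np.array([x*s,-y*s,-1.]); d=P[0]@d
    return P[1],d/np.linalg.norm(d)
def proj(c,p,P):
    q=P[0].T@(np.array(p,float)-P[1]); x=q[0]/-q[2];y=-q[1]/-q[2]
    f=1+c['k1']*(x*x+y*y)
    return np.array([c['cx']+c['fx']*x*f,c['cy']+c['fy']*y*f])
def atz(c,uv,P,z):
    o,d=ray(c,uv,P); return o+d*(z-o[2])/d[2]
def tri(rs):
    A=np.zeros((3,3));b=np.zeros(3)
    for o,d in rs:
        M=np.eye(3)-np.outer(d,d);A+=M;b+=M@o
    p=np.linalg.solve(A,b)
    return p,[np.linalg.norm((np.eye(3)-np.outer(d,d))@(p-o)) for o,d in rs]
E
python3 - <<'E'
from h import *
np.set_printoptions(precision=2,suppress=True)
s=ctrl.sense();print(s)
for n in ['side','top','wrist']:
    c=ctrl.capture(n);save(c['color'],n+'0.png')
    print(n,{k:v for k,v in c.items() if k!='color'})
E
```

```text
pics
{'time_s': 0.0, 'joints': array([-1.55,  0.31,  1.5 ,  0.  ,  1.33, -0.22]), 'dq': array([-0., -0., -0., -0.,  0., -0.]), 'tau': array([ -0.  , -41.23, -25.97,  -0.  ,   0.  ,  -0.  ]), 'eef_pos': array([ 124.67, -509.73,  230.75]), 'ee_rot': array([ 0.08,  0.7 ,  0.09, -0.7 ]), 'force': array([-0.71, -0.45,  0.23]), 'wrist_torque': array([-0.  ,  0.02, -0.03]), 'grip_width': 1.0009403852443912}
side {'fx': 395.5513442761154, 'fy': 395.5513442761154, 'cx': 316.45705487309493, 'cy': 190.22712025067614, 'k1': -0.07453262180045898, 'xyz': array([289.18, 846.6 , 498.1 ]), 'orientation': array([-0.12, -0.09,  0.52,  0.84])}
top {'fx': 421.84259031661713, 'fy': 421.84259031661713, 'cx': 322.64708699290355, 'cy': 200.12146304473302, 'k1': -0.026666747136197058, 'xyz': array([ 357.62,   -7.  , 1188.67]), 'orientation': array([-0.69, -0.07,  0.06,  0.71])}
wrist {'fx': 296.36991380151284, 'fy': 296.36991380151284, 'cx': 320.7217655491078, 'cy': 202.84132144886084, 'k1': -0.04921119067799332, 'hand_eye': array([[  -0.  ,    0.31,   -0.95, -142.56],
       [   1.  ,   -0.  ,   -0.  ,    0.87],
       [  -0.  ,   -0.95,   -0.31,  -79.04],
       [   0.  ,    0.  ,    0.  ,    1.  ]])}
```

View pics/side0.png

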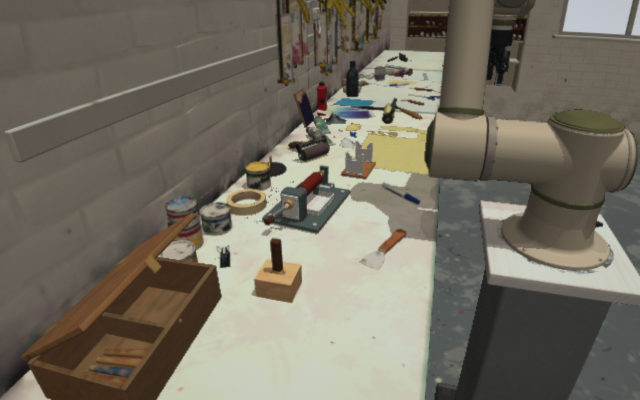

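View pics/top0.png

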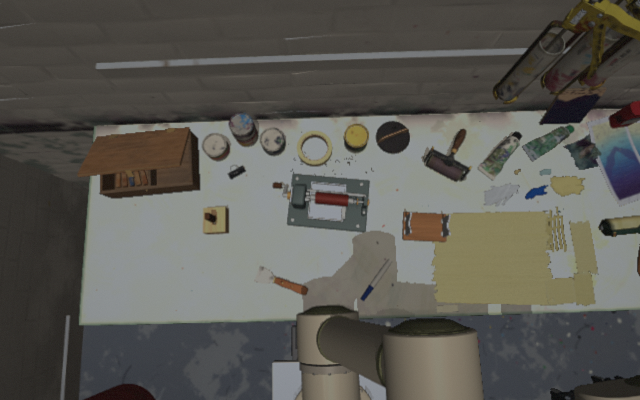

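View pics/wrist0.png

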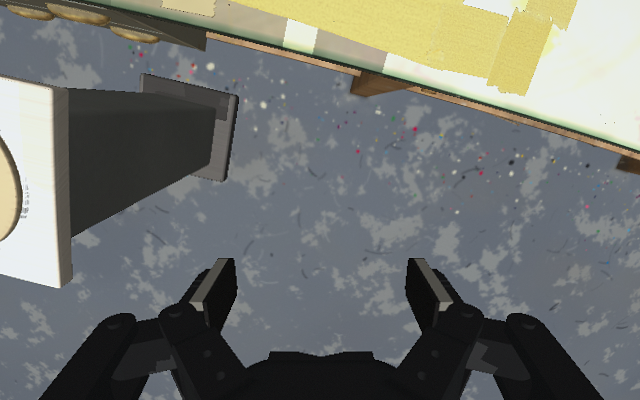

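Run:
```python
from h import *
np.set_printoptions(precision=1,suppress=True)
for n in ['side','top']:
    for q in ['stand','bore','dog','roller','pin_end','pin_tip','tang_end','fork','fork_block','roller_rest','rest_seat','scraper','pen_marker','tin_yellow']:
        print(n,q,[(np.array(r['uv']),round(r['score'],2)) for r in ctrl.place_of(n,q)[:3]])
```

```text
side stand [(array([308.4, 203.8]), 0.66)]
side bore [(array([323.5, 170.8]), 0.57)]
side dog [(array([301.1, 191.3]), 0.84)]
side roller [(array([311.3, 183.7]), 0.78)]
side pin_end [(array([320.6, 175.3]), 0.77)]
side pin_tip [(array([322.1, 168.6]), 0.87)]
side tang_end [(array([297.3, 191.3]), 0.86), (array([402.2, 192.9]), 0.17)]
side fork [(array([279.9, 288.3]), 0.65)]
side fork_block [(array([280.2, 292.1]), 0.87)]
side roller_rest [(array([358.5, 171. ]), 0.7)]
side rest_seat [(array([356.1, 150.4]), 0.72)]
side scraper [(array([385.6, 252.4]), 0.68)]
side pen_marker [(array([402.4, 194.7]), 0.78)]
side tin_yellow []
top stand [(array([330.1, 202.3]), 0.61)]
top bore [(array([421.3, 226.3]), 0.69)]
top dog [(array([309.7, 197.1]), 0.69), (array([330.9, 205.4]), 0.25)]
top roller [(array([327.2, 199.6]), 0.74), (array([219. , 219.4]), 0.62), (array([281.2, 282. ]), 0.51)]
top pin_end [(array([352.4, 200.2]), 0.61)]
top pin_tip [(array([366.8, 202. ]), 0.69)]
top tang_end [(array([311.9, 196.9]), 0.65), (array([369.4, 203.9]), 0.29), (array([212.1, 220.5]), 0.27)]
top fork [(array([216.5, 221.6]), 0.49)]
top fork_block [(array([219. , 223.2]), 0.94)]
top roller_rest [(array([423.1, 226.3]), 0.67)]
top rest_seat [(array([430.4, 226.3]), 0.76), (array([215. , 220.2]), 0.39)]
top scraper [(array([284.1, 283.5]), 0.69)]
top pen_marker [(array([373.2, 277.6]), 0.79)]
top tin_yellow [(array([427.8, 225.1]), 0.65), (array([353.6, 142.7]), 0.59)]
```

Run:
```python
from h import *
np.set_printoptions(precision=1,suppress=True)
c=ctrl.capture('top');P=campose(c); cs=ctrl.capture('side');Ps=campose(cs)
for q,z in [('stand',0),('dog',62),('roller',62),('pin_end',62),('pin_tip',62),('tang_end',62),('fork',5),('fork_block',0),('roller_rest',0),('rest_seat',60),('scraper',10),('pen_marker',8)]:
    a=ctrl.place_of('top',q);b=ctrl.place_of('side',q)
    if a and b: print(q,'top@z',atz(c,a[0]['uv'],P,z),'side@z',atz(cs,b[0]['uv'],Ps,z),'tri',*tri([ray(c,a[0]['uv'],P),ray(cs,b[0]['uv'],Ps)]))
im=c['color'][120:320,180:480];save(cv2.resize(im,(800,533),interpolation=cv2.INTER_CUBIC),'topc.png')
im=cs['color'][120:310,230:430];save(cv2.resize(im,(632,600),interpolation=cv2.INTER_CUBIC),'sidec.png')
```

```text
dog top@z [583.5  46.7  62. ] side@z [583.5  46.5  62. ] tri [583.5  46.6  62.1] [np.float64(0.03009544616316936), np.float64(0.030095446163118683)]
roller top@z [573.6 -12.5  62. ] side@z [582.8  -5.7  62. ] tri [579.3 -11.3  58.8] [np.float64(5.163350151637369), np.float64(5.163350151637625)]
pin_end top@z [577.6 -71.1  62. ] side@z [562.3 -66.7  62. ] tri [571.1 -72.5  59.7] [np.float64(6.9148480907495005), np.float64(6.91484809074969)]
pin_tip top@z [ 573.8 -111.7   62. ] side@z [ 567.4 -101.8   62. ] tri [ 572.7 -112.5   57.2] [np.float64(2.0655714003799175), np.float64(2.06557140037999)]
tang_end top@z [585.4  36.2  62. ] side@z [556.6 -97.6  62. ] tri [547.   29.  123.6] [np.float64(25.88905680043451), np.float64(25.889056800434723)]
fork top@z [534.5 316.1   5. ] side@z [539.7 311.8   5. ] tri [535.8 315.7   8.6] [np.float64(1.899984670300909), np.float64(1.8999846703009964)]
roller_rest top@z [ 508.8 -276.8    0. ] side@z [ 499.8 -259.     0. ] tri [ 506.8 -279.2   -9. ] [np.float64(3.1732884252733866), np.float64(3.1732884252733737)]
rest_seat top@z [ 503.2 -279.2   60. ] side@z [ 501.8 -259.9   60. ] tri [ 505.  -281.1   51.6] [np.float64(0.8147642240088018), np.float64(0.8147642240088373)]
scraper top@z [363.9 128.3  10. ] side@z [359.3 155.7  10. ] tri [362.9 130.3  -8.1] [np.float64(1.0385693644861154), np.float64(1.038569364486097)]
pen_marker top@z [ 368.4 -126.6    8. ] side@z [ 351.4 -109.3    8. ] tri [ 360.6 -128.1   -1.9] [np.float64(7.9707699805748025), np.float64(7.9707699805747385)]
```

View pics/topc.png

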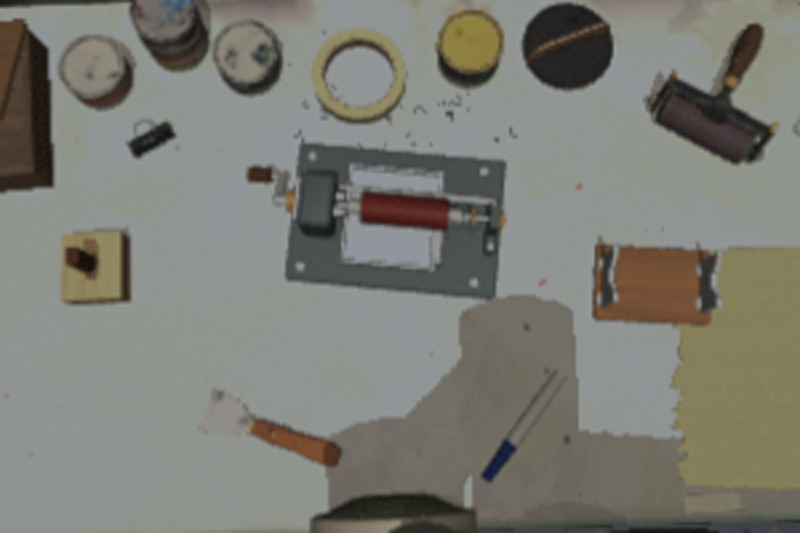

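View pics/sidec.png

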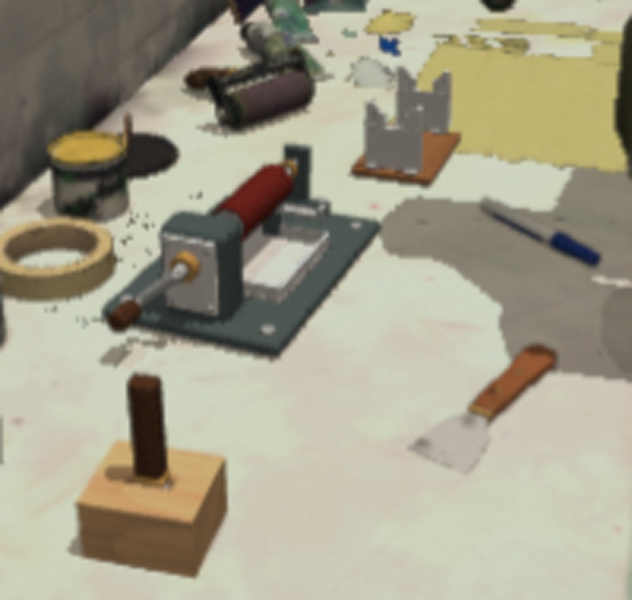

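Run:
```python
from h import *
np.set_printoptions(precision=4,suppress=True)
s=ctrl.sense();M=Rq(s['ee_rot']).as_matrix();print(M)
c=ctrl.capture('top');P=campose(c)
# outline stand corners (approx from crop): base plate corners
for uv in [(302,143),(505,160),(494,298),(286,280)]:
    print('stand corner',atz(c,(180+uv[0]*300/800,120+uv[1]*200/533),P,5))
for uv in [(62,235),(128,231),(130,300),(64,303)]:
    print('block corner',atz(c,(180+uv[0]*300/800,120+uv[1]*200/533),P,41))
for uv in [(597,244),(718,246),(716,322),(594,318)]:
    print('rest corner',atz(c,(180+uv[0]*300/800,120+uv[1]*200/533),P,10))
```

```text
[[-0.      0.2375 -0.9714]
 [ 0.     -0.9714 -0.2375]
 [-1.     -0.      0.    ]]
stand corner [667.4079  92.931    5.    ]
stand corner [ 641.2799 -126.2184    5.    ]
stand corner [ 492.0903 -107.3625    5.    ]
stand corner [517.8991 112.1183   5.    ]
block corner [567.3218 342.2114  41.    ]
block corner [569.4165 272.8965  41.    ]
block corner [497.0664 269.7766  41.    ]
block corner [495.9397 338.3069  41.    ]
rest corner [ 545.5783 -218.5051   10.    ]
rest corner [ 539.4322 -346.1411   10.    ]
rest corner [ 459.2198 -337.3478   10.    ]
rest corner [ 467.3276 -210.3928   10.    ]
```

{"name": "arm_command", "arguments": {"plan": [[-0.0017,-0.0315,-0.0467,0,1],[-0.0017,-0.0315,-0.0467,0,1],[-0.0017,-0.0315,-0.0467,0,1],[-0.0017,-0.0315,-0.0467,0,1],[-0.0017,-0.0315,-0.0467,0,1],[-0.0017,-0.0315,-0.0467,0,1],[-0.0017,-0.0315,-0.0467,0,1],[-0.0017,-0.0315,-0.0467,0,1],[-0.0017,-0.0315,-0.0467,0,1],[-0.0017,-0.0315,-0.0467,0,1],[-0.0017,-0.0315,-0.0467,0,1],[-0.0017,-0.0315,-0.0467,0,1]]}}

```text
time_s: 4.4
eef_pos: [580.4, -8.1, 251.8]
ee_rot: [0.085, 0.702, 0.085, -0.702]
force: [-0.1, -0.6, 1.4]
grip_width: 1.002
```

{"name": "arm_command", "arguments": {"plan": [[0,0,0,0.12,1],[0,0,0,0.12,1],[0,0,0,0.118,1],[0,0,0,0,1]]}}

```text
time_s: 4.9
eef_pos: [579.3, -9.7, 251.7]
ee_rot: [0.041, -0.706, 0.041, 0.706]
force: [0.2, -0.2, 0.2]
grip_width: 1.001
```

```bash
cat > look.py <<'E'
from h import *
import sys
np.set_printoptions(precision=2,suppress=True)
name=sys.argv[1]
s=ctrl.sense();c=ctrl.capture('wrist');P=campose(c,s)
print(s['time_s'],s['eef_pos'],Rq(s['ee_rot']).as_matrix().round(4).tolist(),s['grip_width'],s['joints'])
save(c['color'],name)
import pickle;pickle.dump((s,c),open(name+'.pkl','wb'))
for a in sys.argv[2:]:
    q,z=a.split('=')
    for r in ctrl.place_of('wrist',q)[:2]: print(q,np.array(r['uv']),round(r['score'],2),atz(c,r['uv'],P,float(z)))
E
mv(){ :; }
python3 look.py w1.png bore=62 dog=62 roller=62 pin_end=62 pin_tip=62 tang_end=62 stand=0 roller_rest=0 fork_block=0 fork=5; mv w1.png pics/
```

```text
4.9 [579.28  -9.68 251.66] [[-0.0, -0.1168, -0.9932], [0.0, -0.9932, 0.1168], [-1.0, 0.0, 0.0001]] 1.0009190572003952 [-0.22  0.42  1.29 -0.    1.43  1.47]
bore [324.8 168.9] 0.7 [589.87 -17.07  62.  ]
bore [399.1 178.6] 0.55 [ 568.74 -100.93   62.  ]
dog [269.4 176.3] 0.67 [588.76  47.03  62.  ]
roller [326.7 179.8] 0.57 [576.96 -17.81  62.  ]
pin_end [371.6 179.4] 0.72 [571.45 -69.25  62.  ]
pin_end [272.3 177.3] 0.22 [587.21  43.92  62.  ]
pin_tip [407.  179.6] 0.68 [ 566.51 -110.02   62.  ]
tang_end [273.6 175.7] 0.83 [588.89  42.12  62.  ]
stand [322.5 168.8] 0.76 [577.65 -13.45   0.  ]
roller_rest [513.9 202.6] 0.81 [ 498.05 -280.13    0.  ]
fork_block [104.7 222.1] 0.65 [537.35 313.49   0.  ]
```

View pics/w1.png

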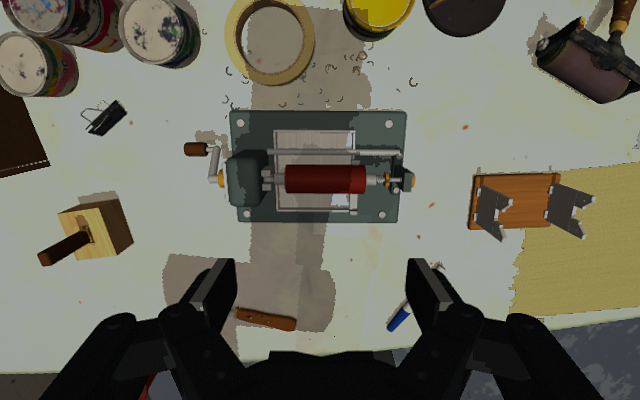

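{"name": "arm_command", "arguments": {"plan": [[0.045,0.035,0,0,1],[0.045,0.035,0,0,1],[0,0,0,0,1]]}}

```text
time_s: 5.82
eef_pos: [569.3, -80.6, 158.6]
ee_rot: [0.043, -0.704, 0.042, 0.708]
force: [0.5, 0.7, 0.8]
grip_width: 0.999
```

```bash
python3 look.py w2.png bore=62 dog=62 roller=62 pin_end=62 pin_tip=62 tang_end=62 stand=0 roller_rest=0 rest_seat=60
python3 - <<'E'
from h import *
import pickle
s,c=pickle.load(open('w2.png.pkl','rb'))
save(cv2.resize(c['color'][80:280,180:460],(800,571),interpolation=cv2.INTER_CUBIC),'w2c.png')
E
```

```text
5.825 [569.33 -80.56 158.6 ] [[-0.006, -0.1206, -0.9927], [0.0019, -0.9927, 0.1206], [-1.0, -0.0012, 0.0062]] 0.9987794447908847 [-0.34  0.49  1.44 -0.    1.22  1.35]
bore [343.5 200.2] 0.75 [ 569.8  -101.31   62.  ]
dog [172.8 201.2] 0.94 [586.48  43.98  62.  ]
roller [241. 199.] 0.66 [581.3  -15.15  62.  ]
pin_end [311.9 202.7] 0.63 [570.79 -74.46  62.  ]
pin_tip [356.5 202.6] 0.65 [ 566.34 -112.07   62.  ]
tang_end [172.1 202.3] 0.74 [585.59  44.87  62.  ]
tang_end [373.  339.3] 0.64 [ 418.   -117.13   62.  ]
stand [255.9 185.8] 0.9 [576.17 -13.96   0.  ]
roller_rest [500.4 222.5] 0.75 [ 502.22 -275.57    0.  ]
roller_rest [378.6 335.6] 0.3 [ 363.12 -131.25    0.  ]
rest_seat [534.4 248.1] 0.71 [ 501.22 -273.7    60.  ]
```

View pics/w2c.png

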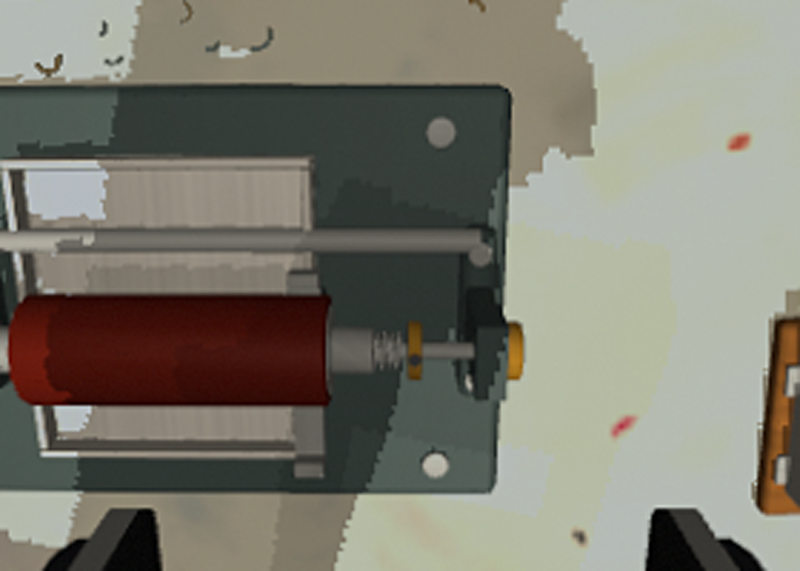

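```bash
cat > m.py <<'E'
from h import *
import pickle
np.set_printoptions(precision=1,suppress=True)
def L(n): 
    s,c=pickle.load(open(n+'.pkl','rb'));return s,c,campose(c,s)
E
python3 - <<'E'
from m import *
s,c,P=L('w2.png')
f=lambda x,y,z:atz(c,(180+x/2.857,80+y/2.857),P,z)
for n,x,y,z in [('roller end axis',330,350,62),('hub end',372,350,62),('collar in',409,350,62),('collar out',422,350,62),('post inner',474,350,62),('bigroller front',330,404,62),('back',330,296,62),('left end',12,349,62),('rollerL front',30,404,62),('rollerLback',30,296,62),('plate BR back',510,87,5),('plate FR',494,490,5),('plate front L',0,490,5),('plate back L',0,90,5)]:
    print(n,f(x,y,z))
E
```

```text
roller end axis [572.6 -60.7  62. ]
hub end [571.1 -73.1  62. ]
collar in [569.8 -84.   62. ]
collar out [569.4 -87.8  62. ]
post inner [ 567.5 -103.1   62. ]
bigroller front [555.5 -58.1  62. ]
back [589.  -63.1  62. ]
left end [584.4  34.3  62. ]
rollerL front [566.4  33.4  62. ]
rollerLback [599.8  24.6  62. ]
plate BR back [ 639.1 -126.7    5. ]
plate FR [ 489.8 -108.4    5. ]
plate front L [512.5  84.9   5. ]
plate back L [659.8  44.5   5. ]
```

{"name": "arm_command", "arguments": {"plan": [[-0.0375,-0.03,0,0,1],[-0.0375,-0.05,0.007,0,1],[0,-0.055,0.009,0,1],[0,-0.056,0.009,0,1],[0,-0.056,0.009,0,1],[0,-0.056,0.009,0,1],[0,-0.056,0.009,0,1],[0,-0.036,0.004,0,1],[0,0,0,-0.16,1],[0,0,0,0,1]]}}

```text
time_s: 7.58
eef_pos: [561.8, 319.7, 236.4]
ee_rot: [-0.015, -0.707, -0.015, 0.707]
force: [-0.2, -0.0, 0.1]
grip_width: 1.001
```

```bash
python3 look.py w3.png fork=5 fork_block=0
python3 - <<'E'
from h import *
import pickle
s,c=pickle.load(open('w3.png.pkl','rb'))
save(cv2.resize(c['color'][60:330,180:500],(711,600),interpolation=cv2.INTER_CUBIC),'w3c.png')
E
```

```text
7.575 [561.82 319.67 236.42] [[-0.0001, 0.0412, -0.9992], [-0.0001, -0.9992, -0.0412], [-1.0, 0.0001, 0.0001]] 1.0012903014517096 [ 0.34  0.59  1.07 -0.    1.48  1.87]
fork [324.7 189.6] 0.82 [537.22 311.97   5.  ]
fork_block [324.2 187.9] 0.79 [538.13 312.61   0.  ]
```

View pics/w3c.png

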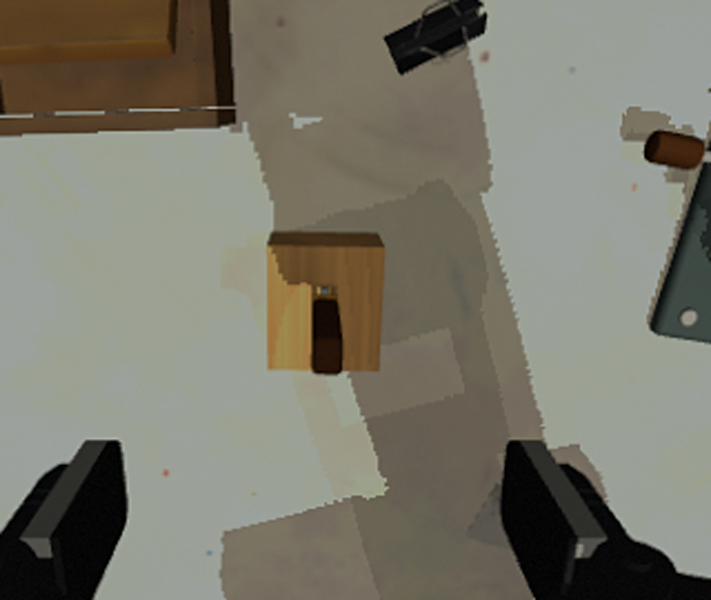

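Run:
```python
from m import *
s,c,P=L('w3.png');k=711/320
f=lambda x,y,z:atz(c,(180+x/k,60+y/k),P,z)
for n,x,y,z in [('BL',268.5,246,41),('BR',383,246,41),('FR',380,370,41),('FL',268,370,41),('ferrule',325,291,45),('h top FL',312,372,111),('FR',342,372,111),('handle bot L',314,298,45),('bot R',337,298,45)]:
    print(n,f(x,y,z))
p=c['color']
q=ctrl.regions_of('wrist','fork')
for r in q[:1]:
    v,u=np.where(r['mask']);print(r['score'],u.min(),u.max(),v.min(),v.max())
```

```text
BL [568.8 341.6  41. ]
BR [571.3 281.9  41. ]
FR [501.4 278.3  41. ]
FL [498.8 340.4  41. ]
ferrule [546.7 311.1  45. ]
h top FL [528.1 317.2 111. ]
FR [528.7 304.  111. ]
handle bot L [542.7 316.7  45. ]
bot R [543.2 304.6  45. ]
0.55 319 333 189 227
```

{"name": "arm_command", "arguments": {"plan": [[0.02,0.0078,0.026,0,1],[0.05,0,0,0,1],[0.05,0,0,0,1],[0.04,0,0,0,0.6],[0.0224,0,0,0,0.5],[0,0,0,0,0.5]]}}

```text
time_s: 8.52
eef_pos: [535.7, 309.8, 52.8]
ee_rot: [-0.014, -0.706, -0.014, 0.708]
force: [0.3, 0.3, -0.3]
grip_width: 0.504
```

```bash
python3 look.py w4.png fork=5;python3 - <<'E'
from h import *
import pickle
s,c=pickle.load(open('w4.png.pkl','rb'))
save(cv2.resize(c['color'][60:400,180:500],(565,600),interpolation=cv2.INTER_CUBIC),'w4c.png')
E
```

```text
8.525 [535.71 309.84  52.81] [[-0.0028, 0.04, -0.9992], [-0.001, -0.9992, -0.04], [-1.0, 0.0008, 0.0029]] 0.5037119202460043 [0.34 0.7  1.39 0.   1.06 1.87]
fork [315.5 224.2] 0.94 [536.87 312.22   5.  ]
```

View pics/w4c.png

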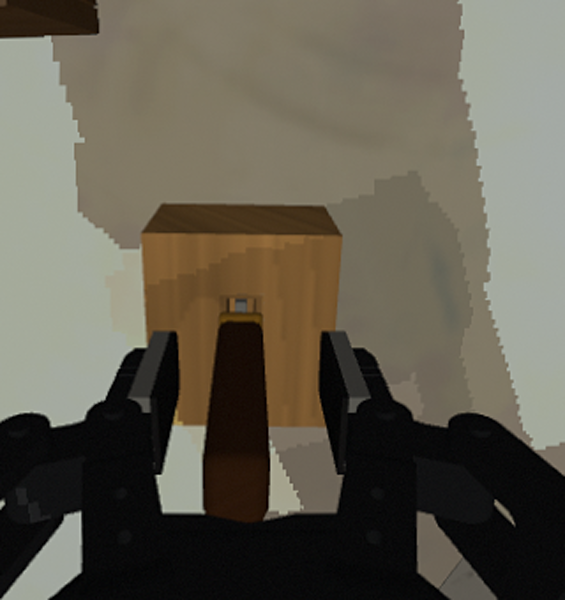

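{"name": "arm_command", "arguments": {"plan": [[0,-0.002,-0.001,0,0.3],[0,0,0,0,0.0],[0,0,0,0,0.0],[0,0,0,0,0.0],[0,0,0,0,0.0]], "squeeze": 70}}

```text
time_s: 9.25
eef_pos: [537.8, 312.8, 55.3]
ee_rot: [0.014, 0.708, 0.015, -0.706]
force: [0.1, 0.7, 7.5]
grip_width: 0.155
```

```bash
python3 look.py w5.png fork=5;python3 - <<'E'
from h import *
import pickle
s,c=pickle.load(open('w5.png.pkl','rb'));print(s['force'],s['wrist_torque'])
save(cv2.resize(c['color'][60:400,180:500],(565,600),interpolation=cv2.INTER_CUBIC),'w5c.png')
E
```

```text
9.25 [537.85 312.82  55.29] [[0.0021, 0.0418, -0.9991], [0.0009, -0.9991, -0.0418], [-1.0, -0.0009, -0.0021]] 0.15479328545845888 [0.34 0.7  1.38 0.   1.06 1.87]
fork [319.9 230.2] 0.89 [533.8  312.03   5.  ]
[0.12993131 0.66525682 7.46393835] [0.09979328 0.07125729 0.03905486]
```

View pics/w5c.png

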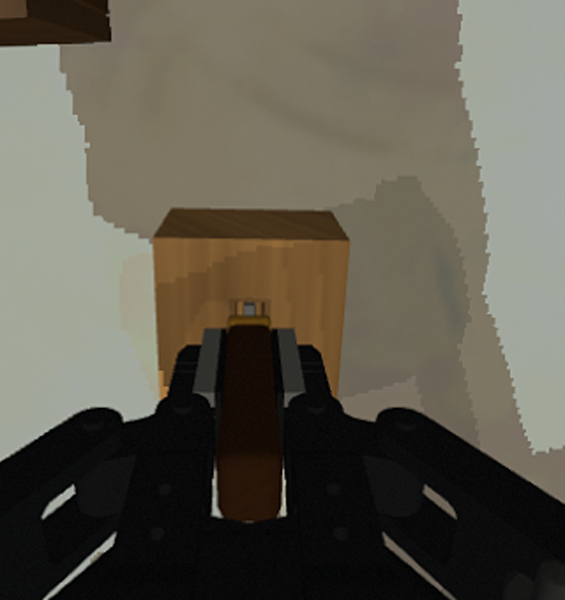

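{"name": "arm_command", "arguments": {"plan": [[-0.03,0,0,0,0],[-0.05,0,0,0,0],[-0.05,0.02,0,0,0],[-0.015,0.05,-0.002,0,0],[0,0.055,-0.002,0,0],[0,0.055,-0.002,0,0],[0,0.055,-0.002,0,0],[0,0.055,-0.002,0,0],[0,0.055,-0.002,0,0],[0,0.0435,-0.002,0,0],[0,0.02,0,0.161,0],[0,0,0,0,0]]}}

```text
time_s: 10.85
eef_pos: [568.1, -96.2, 198.9]
ee_rot: [0.043, -0.706, 0.043, 0.706]
force: [-1.1, 0.0, -0.8]
grip_width: 0.155
```

```bash
python3 look.py w6.png fork=140 bore=62 pin_tip=62 pin_end=62;python3 - <<'E'
from h import *
import pickle
s,c=pickle.load(open('w6.png.pkl','rb'));print(s['force'],s['wrist_torque'])
save(cv2.resize(c['color'][60:400,180:500],(565,600),interpolation=cv2.INTER_CUBIC),'w6c.png')
c=ctrl.capture('side')
save(cv2.resize(c['color'][100:260,220:420],(750,600),interpolation=cv2.INTER_CUBIC),'s6.png')
E
```

```text
10.85 [568.12 -96.21 198.89] [[-0.0004, -0.1207, -0.9927], [0.0001, -0.9927, 0.1207], [-1.0, -0.0001, 0.0004]] 0.15508253851509768 [-0.37  0.45  1.39 -0.    1.31  1.32]
fork [321.8 225.2] 0.83 [564.14 -97.87 140.  ]
bore [324.2 194.9] 0.93 [ 563.76 -100.55   62.  ]
bore [178.5 189.2] 0.23 [587.01  41.65  62.  ]
pin_tip [335.5 188.9] 0.97 [ 568.51 -112.23   62.  ]
pin_end [296.1 192.5] 0.66 [569.52 -73.47  62.  ]
[-1.11880625  0.00450389 -0.8062619 ] [0.07274512 0.02725851 0.00140355]
```

View pics/w6c.png

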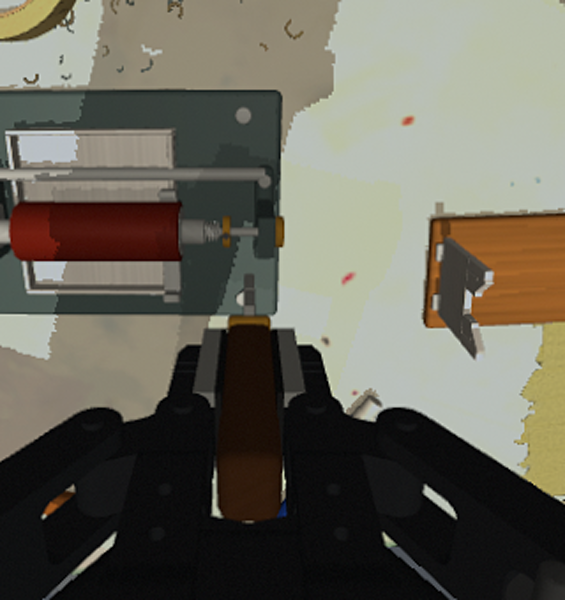

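View pics/s6.png

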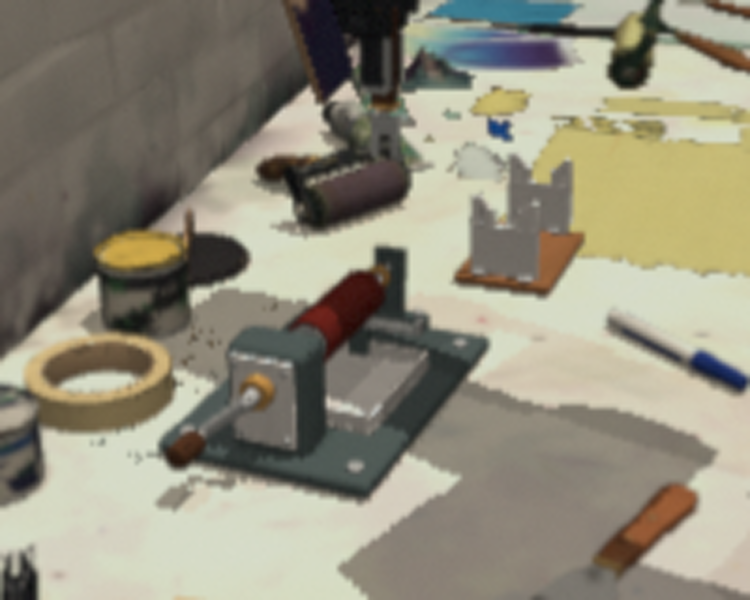

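Run:
```python
from m import *
s,c,P=L('w6.png');k=565/320
im=cv2.resize(c['color'][170:240,260:360],(800,560),interpolation=cv2.INTER_CUBIC);save(im,'w6z.png')
f=lambda x,y,z:atz(c,(180+x/k,60+y/k),P,z)
for n,x,y,z in [('hub end',203,231,62),('collar in',222,231,62),('collar out',230,231,62),('post in',258,231,62),('tip',249,276,149),('tip',249,276,145)]: print(n,f(x,y,z))
```

```text
hub end [571.3 -72.6  62. ]
collar in [570.1 -83.1  62. ]
collar out [569.5 -87.5  62. ]
post in [ 567.7 -102.9   62. ]
tip [574.5 -98.5 149. ]
tip [573.  -98.4 145. ]
```

View pics/w6z.png

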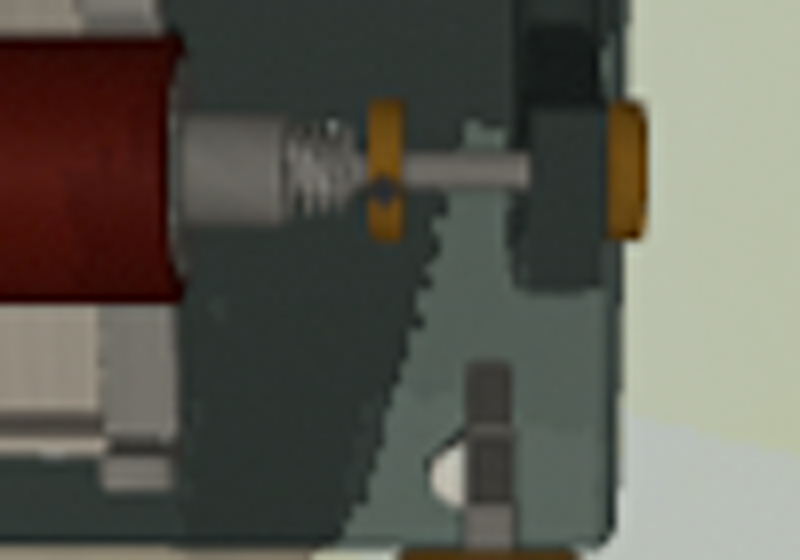

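{"name": "arm_command", "arguments": {"plan": [[0.03,-0.003,-0.003,0,0],[0.03,0,0,0,0],[0.004,0,0,0,0],[0,0,0,0,0],[0,0,0,0,0]]}}

```text
time_s: 11.78
eef_pos: [572.2, -92.5, 136.4]
ee_rot: [-0.042, 0.707, -0.042, -0.705]
force: [0.2, 0.2, -0.7]
grip_width: 0.15
```

```bash
python3 look.py w7.png pin_tip=62 pin_end=62 fork=80;python3 - <<'E'
from h import *
import pickle
s,c=pickle.load(open('w7.png.pkl','rb'));print(s['force'],s['wrist_torque'])
im=cv2.resize(c['color'][170:270,250:390],(800,571),interpolation=cv2.INTER_CUBIC);save(im,'w7z.png')
c=ctrl.capture('side')
save(cv2.resize(c['color'][130:210,270:370],(750,600),interpolation=cv2.INTER_CUBIC),'s7.png')
E
```

```text
11.775 [572.24 -92.55 136.45] [[0.0022, -0.1186, -0.9929], [-0.0008, -0.9929, 0.1186], [-1.0, 0.0006, -0.0022]] 0.15015917825322941 [-0.36  0.52  1.46  0.    1.17  1.33]
pin_tip [343.2 215.6] 0.68 [ 568.12 -111.15   62.  ]
pin_end [293.8 219.1] 0.72 [569.8  -72.38  62.  ]
fork [322.7 226.6] 0.7 [568.25 -94.89  80.  ]
[ 0.19495587  0.18728785 -0.67826025] [-0.00251274  0.03465331 -0.02429247]
```

View pics/w7z.png

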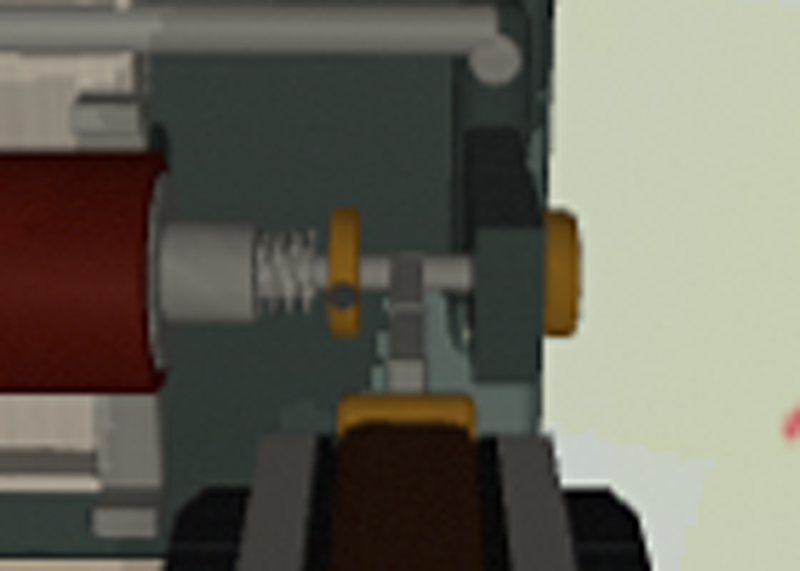

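View pics/s7.png

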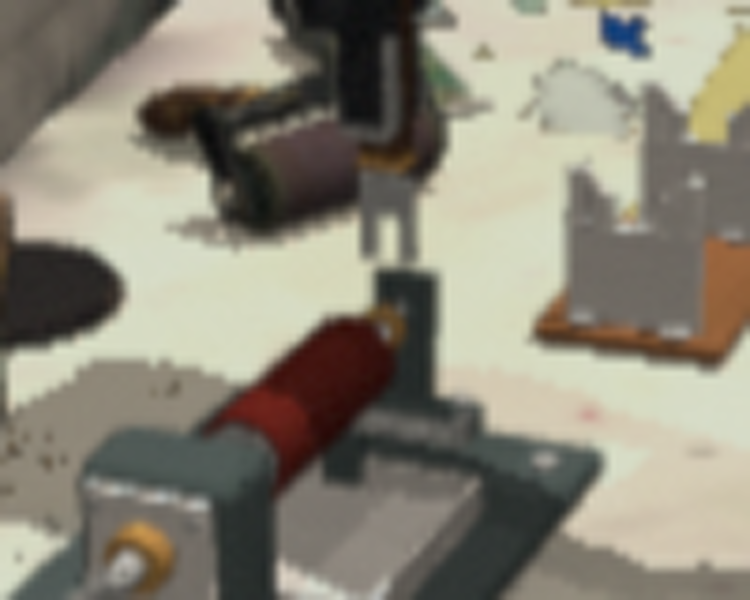

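Run:
```python
from m import *
c=ctrl.capture('side');P=campose(c)
ey=np.array([.1197,.9928,0]);ex=np.array([.9928,-.1197,0]);O=np.array([578.1,-15.2,0])
w=lambda x,y,z:O+x*ex+y*ey+np.array([0,0,z])
z=lambda p:(proj(c,p,P)-[270,130])*7.5
for n,p in [('pin at fork z62',(0,-80.5,62)),('pin at fork z82',(0,-80.5,82)),('collar back',(9,-73,62)),('collar front',(-9,-73,62)),('collar top',(0,-73,71)),('post T back',(11,-88.5,75)),('post T front',(-11,-88.5,75)),('post 40 front',(-11,-88.5,40)),('roller front z62 pinend',(-17,-45,62)),('top of roller tang end',(0,45,79)),('top roller pin end',(0,-45,79))]: print(n,z(w(*p)))
s,cw,Pw=L('w7.png');q=lambda p:(proj(cw,p,Pw)-[250,170])*800/140
for n,p in [('pin at fork z62',(0,-80.5,62)),('collar back',(9,-73,71-9)),('collar front',(-9,-73,62)),('post T back',(11,-88.5,75)),('post T front',(-11,-88.5,75))]: print('W',n,q(w(*p)))
for tz in (84,86,88): 
  print(atz(cw,(250+407/5.714,170+256/5.714),Pw,tz), atz(cw,(250+407/5.714,170+395/5.714),Pw,tz+36))
  for a in (367,416): print('side',atz(c,(270+a/7.5,130+260/7.5),P,tz))
```

```text
pin at fork z62 [393.3 308.5]
pin at fork z82 [392.5 257.5]
collar back [362.3 312.8]
collar front [408.3 320.1]
collar top [384.8 293.5]
post T back [373.6 263. ]
post T front [429.5 271.6]
post 40 front [430.4 359.6]
roller front z62 pinend [398.4 354.1]
top of roller tang end [241.5 407.2]
top roller pin end [352.9 302.6]
W pin at fork z62 [415.9 271.3]
W collar back [360.8 209. ]
W collar front [361.6 331.9]
W post T back [479.7 226.9]
W post T front [477.1 384.4]
[578.9 -95.1  84. ] [577.  -94.7 120. ]
side [575.3 -86.2  84. ]
side [558.4 -90.5  84. ]
[579.6 -95.1  86. ] [577.9 -94.8 122. ]
side [573.9 -81.7  86. ]
side [557.1 -85.9  86. ]
[580.4 -95.2  88. ] [578.8 -94.9 124. ]
side [572.6 -77.2  88. ]
side [555.8 -81.4  88. ]
```

{"name": "arm_command", "arguments": {"plan": [[0.009,0.0005,0.0013,0,0],[0.009,0,0,0,0],[0,0,0,0,0]]}}

```text
time_s: 12.45
eef_pos: [569.8, -92.6, 115.9]
ee_rot: [0.042, -0.705, 0.042, 0.707]
force: [-0.1, 0.5, -0.6]
grip_width: 0.153
```

```bash
cat > lk.py <<'E'
import sys
from h import *
import pickle
n=sys.argv[1]
np.set_printoptions(precision=2,suppress=True)
s=ctrl.sense();c=ctrl.capture('wrist');pickle.dump((s,c),open('w%s.png.pkl'%n,'wb'))
print(s['time_s'],s['eef_pos'],s['force'],s['wrist_torque'],s['grip_width'])
a=cv2.resize(c['color'][170:270,250:390],(560,400),interpolation=cv2.INTER_CUBIC)
c=ctrl.capture('side');pickle.dump((s,c),open('s%s.png.pkl'%n,'wb'))
b=cv2.resize(c['color'][130:210,280:360],(400,400),interpolation=cv2.INTER_CUBIC)
im=np.hstack([a[:,160:],b]);save(im,'x%s.png'%n)
E
python3 lk.py 8
```

```text
12.45 [569.8  -92.63 115.93] [-0.07  0.55 -0.65] [ 0.05 -0.02 -0.01] 0.1526517500473138
```

View pics/x8.png

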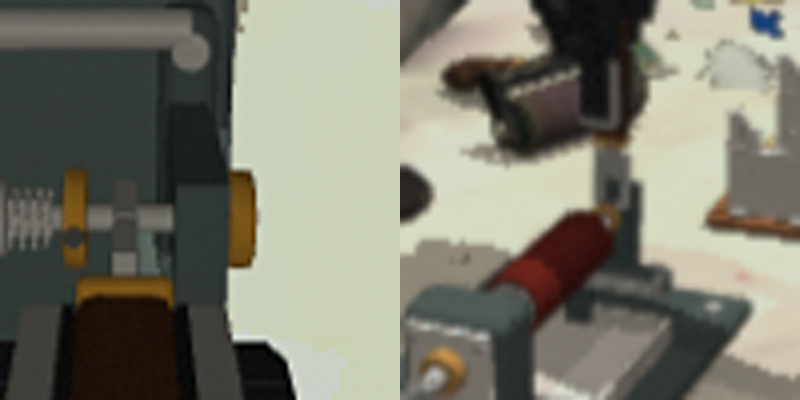

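Run:
```python
from m import *
ey=np.array([.1197,.9928,0]);ex=np.array([.9928,-.1197,0]);O=np.array([578.1,-15.2,0])
s,c,P=L('w8.png')
for tz in (64,66,68):
  p=atz(c,(250+(160+124)/4,170+180/4),P,tz);print(p,(p-O)@ex-10.5,(p-O)@ey)
c=s=None
s,c,P=L('s8.png')
cv2.imwrite('pics/s8z.png',cv2.resize(c['color'][140:190,300:350],(600,600),interpolation=cv2.INTER_CUBIC)[:,:,::-1])
```

```text
[576.3 -94.9  64. ] -2.716294113306547 -79.34698646356408
[577.1 -95.   66. ] -1.9658683161197388 -79.34276310939427
[577.8 -95.1  68. ] -1.2154425189329316 -79.33853975522447
```

View pics/s8z.png

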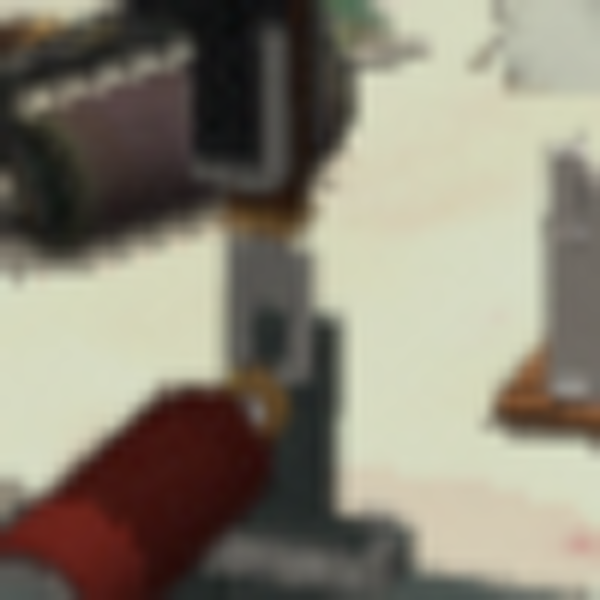

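{"name": "arm_command", "arguments": {"plan": [[0.0,0,-0.0016,0,0],[0.0,0,0,0,0],[0.004,0,0,0,0],[0,0,0,0,0]]}}

```text
time_s: 13.05
eef_pos: [571.7, -92.9, 112.6]
ee_rot: [0.042, -0.706, 0.042, 0.706]
force: [0.3, -0.2, -0.5]
grip_width: 0.153
```

```bash
python3 lk.py 9
python3 - <<'E'
from m import *
ey=np.array([.1197,.9928,0]);ex=np.array([.9928,-.1197,0]);O=np.array([578.1,-15.2,0])
s,c,P=L('s9.png')
a=cv2.resize(c['color'][140:190,300:350],(600,600),interpolation=cv2.INTER_CUBIC)[100:500,100:500]
s,c,P=L('w9.png')
b=cv2.resize(c['color'][195:245,295:345],(400,400),interpolation=cv2.INTER_CUBIC)
save(np.hstack([a,b]),'x9z.png')
E
```

```text
13.05 [571.65 -92.92 112.64] [ 0.31 -0.16 -0.5 ] [-0.03 -0.01  0.  ] 0.15267196495314775
```

View pics/x9z.png

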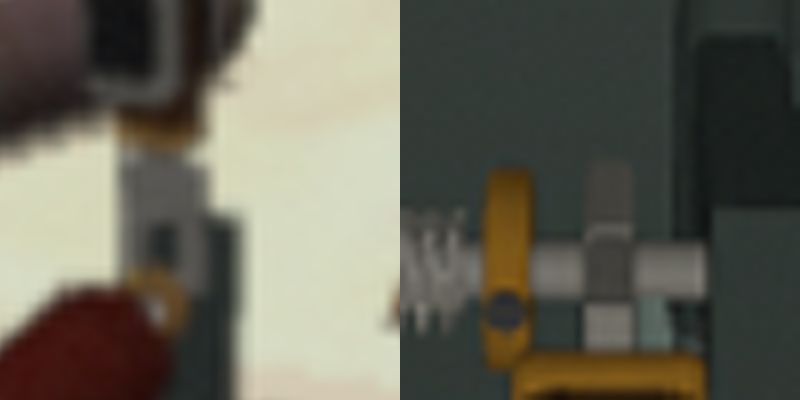

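{"name": "arm_command", "arguments": {"plan": [[0.004,0,-0.0003,0,0],[0.004,0,0,0,0],[0.003,0,0,0,0],[0,0,0,0,0],[0,0,0,0,0]]}}

```text
time_s: 13.78
eef_pos: [572.3, -93.1, 102.2]
ee_rot: [-0.042, 0.706, -0.042, -0.706]
force: [-0.2, -0.4, -0.7]
grip_width: 0.149
```

```bash
python3 lk.py 10
python3 - <<'E'
from m import *
s,c,P=L('s10.png')
a=cv2.resize(c['color'][140:190,300:350],(600,600),interpolation=cv2.INTER_CUBIC)[100:500,100:500]
s,c,P=L('w10.png')
b=cv2.resize(c['color'][195:245,295:345],(400,400),interpolation=cv2.INTER_CUBIC)
save(np.hstack([a,b]),'x10z.png')
E
```

```text
13.775 [572.25 -93.06 102.16] [-0.2  -0.39 -0.71] [ 0.    0.07 -0.04] 0.14892792859410336
```

View pics/x10z.png

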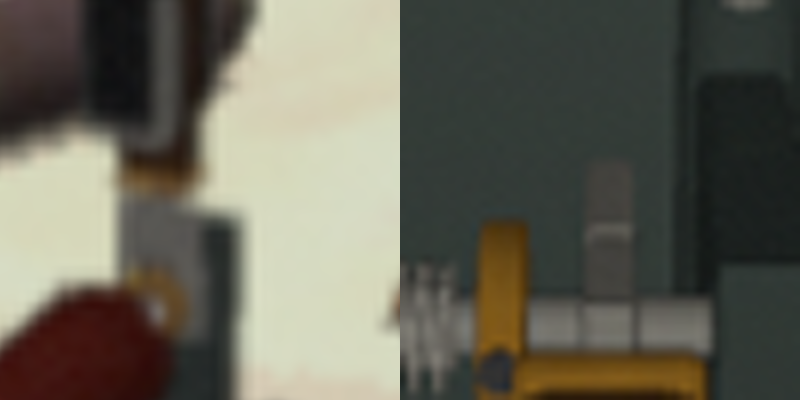

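{"name": "arm_command", "arguments": {"plan": [[0,-0.0015,0,0,0],[0,-0.0015,0,0,0],[0,-0.0015,0,0,0],[0,-0.001,0,0,0],[0,-0.001,0,0,0],[0,0,0,0,0]]}}

```text
time_s: 14.62
eef_pos: [573.0, -86.6, 102.1]
ee_rot: [-0.042, 0.706, -0.042, -0.706]
force: [0.2, -1.5, -0.9]
grip_width: 0.153
```

```bash
cat > f.py <<'E'
from h import *
np.set_printoptions(precision=2,suppress=True)
s=ctrl.sense();ey=np.array([.1197,.9928,0]);ex=np.array([.9928,-.1197,0]);O=np.array([578.1,-15.2,0])
d=s['eef_pos']-O
print(s['time_s'],'stand xy',d@ex,d@ey,d[2],'F',s['force']@ex,s['force']@ey,s['force'][2],'T',s['wrist_torque'],s['grip_width'])
E
python3 f.py
```

```text
14.625 stand xy 3.4726678032800553 -71.50365129949247 102.08777862192399 F 0.3927699445454873 -1.4743948044492277 -0.8545224752996193 T [-0.27 -0.03  0.  ] 0.15315623070010867
```

{"name": "arm_command", "arguments": {"plan": [[0,-0.001,0,0,0],[0,-0.001,0,0,0],[0,-0.001,0,0,0],[0,0,0,0,0]]}}

```text
time_s: 15.12
eef_pos: [573.3, -84.2, 102.1]
ee_rot: [-0.042, 0.706, -0.043, -0.706]
force: [-0.6, -5.4, -1.0]
grip_width: 0.156
```

```bash
python3 f.py; python3 lk.py 11
```

```text
15.125 stand xy 3.4940871310679924 -69.02847144239217 102.12827387435148 F 0.05068055328666312 -5.4378761452404065 -0.9745832683949738 T [-1.05  0.18 -0.01] 0.15610225303162462
15.125 [573.31 -84.15 102.13] [-0.6  -5.4  -0.97] [-1.05  0.18 -0.01] 0.15610225303162462
```

View pics/x11.png

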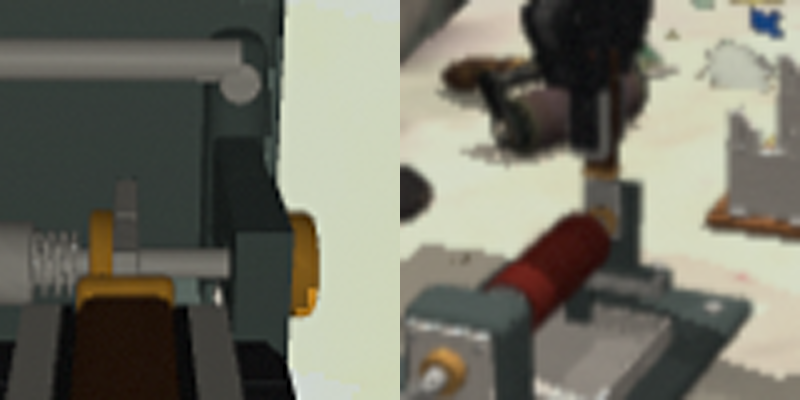

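{"name": "arm_command", "arguments": {"plan": [[0,-0.001,0,0,0],[0,-0.001,0,0,0],[0,-0.001,0,0,0],[0,-0.001,0,0,0],[0,0,0,0,0],[0,0,0,0,0]]}}

```text
time_s: 15.98
eef_pos: [573.8, -80.8, 102.2]
ee_rot: [-0.041, 0.706, -0.043, -0.706]
force: [-1.5, -8.5, -1.1]
grip_width: 0.155
```

```bash
python3 f.py
```

```text
15.975 stand xy 3.559737901963015 -65.6211849061564 102.16131401516989 F -0.45052979181315894 -8.620611205843353 -1.114557108513701 T [-1.63  0.26  0.07] 0.15513638294402105
```

{"name": "arm_command", "arguments": {"plan": [[0,-0.001,0,0,0],[0,-0.001,0,0,0],[0,-0.0006,0,0,0],[0,0,0,0,0],[0,0,0,0,0]]}}

```text
time_s: 16.6
eef_pos: [574.1, -78.5, 102.2]
ee_rot: [-0.041, 0.706, -0.043, -0.706]
force: [-2.7, -9.1, -2.1]
grip_width: 0.153
```

```bash
python3 f.py; python3 lk.py 12
```

```text
16.6 stand xy 3.5716822435627407 -63.376221838750034 102.19890358672022 F -1.621998184782965 -9.371570335532278 -2.0708415990318656 T [-1.97  0.32  0.02] 0.15268552196798835
16.6 [574.06 -78.55 102.2 ] [-2.73 -9.11 -2.07] [-1.97  0.32  0.02] 0.15268552196798835
```

View pics/x12.png

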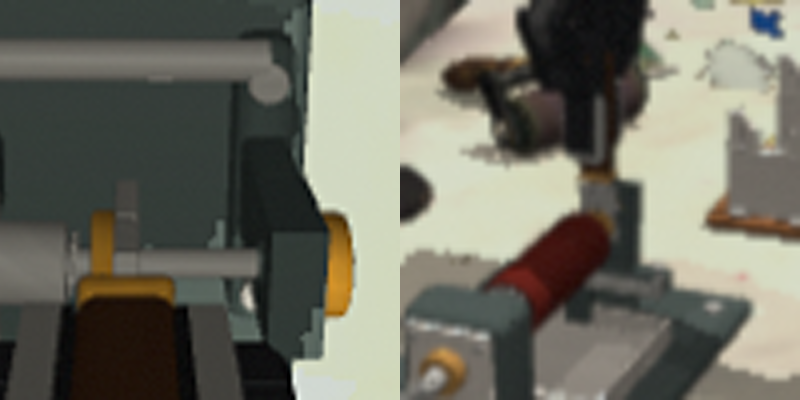

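{"name": "arm_command", "arguments": {"plan": [[0,-0.0007,0,0,0],[0,-0.0005,0,0,0],[0,0,0,0,0]]}}

```text
time_s: 17.08
eef_pos: [574.2, -77.5, 102.2]
ee_rot: [-0.041, 0.706, -0.043, -0.706]
force: [-1.2, -9.7, -0.8]
grip_width: 0.158
```

```bash
python3 f.py; python3 lk.py 13
```

```text
17.075 stand xy 3.604925855481152 -62.32413361178062 102.21486836380203 F 0.013844992377058784 -9.806260746526823 -0.7836002958432314 T [-2.14  0.27  0.08] 0.1578502677743825
17.075 [574.22 -77.51 102.21] [-1.16 -9.74 -0.78] [-2.14  0.27  0.08] 0.1578502677743825
```

View pics/x13.png

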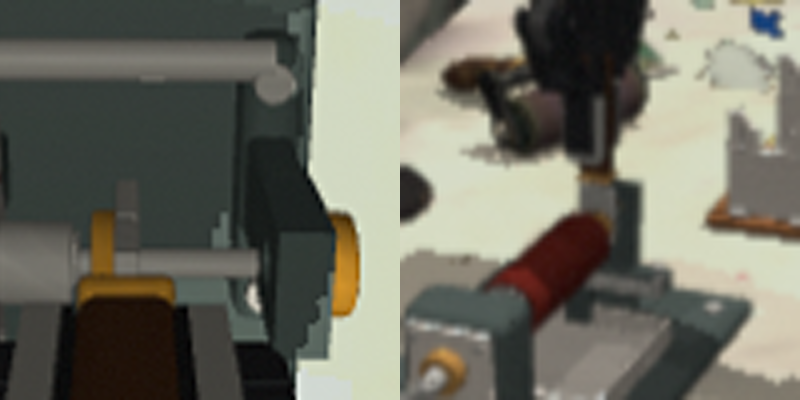

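{"name": "arm_command", "arguments": {"plan": [[0,-0.0005,0,0,0],[0,-0.0004,0,0,0],[0,0,0,0,0]]}}

```text
time_s: 17.55
eef_pos: [574.3, -77.2, 102.2]
ee_rot: [-0.041, 0.706, -0.044, -0.706]
force: [-2.8, -12.7, -1.1]
grip_width: 0.157
```

```bash
python3 f.py
```

```text
17.55 stand xy 3.6469875607445443 -62.032002342660824 102.24584957433585 F -1.2796663438664448 -12.938188112275581 -1.1455845868245949 T [-2.71  0.39 -0.03] 0.1565743402631927
```

{"name": "arm_command", "arguments": {"plan": [[0,0,0.002,0,0],[0,0,0.002,0.01,0],[0,0,0.002,0.015,0],[0,0,0,0,0]]}}

```text
time_s: 18.05
eef_pos: [568.5, -76.5, 102.3]
ee_rot: [-0.049, 0.706, -0.053, -0.705]
force: [-1.6, -12.8, -2.9]
grip_width: 0.152
```

```bash
python3 f.py; python3 lk.py 14
```

```text
18.05 stand xy -2.2158391163306352 -62.03442480769053 102.30257441561497 F -0.10521478680788801 -12.867081940018538 -2.9336798412954703 T [-2.78  0.3  -0.03] 0.15234305658417233
18.05 [568.47 -76.52 102.3 ] [ -1.64 -12.76  -2.93] [-2.78  0.3  -0.03] 0.15234305658417233
```

View pics/x14.png

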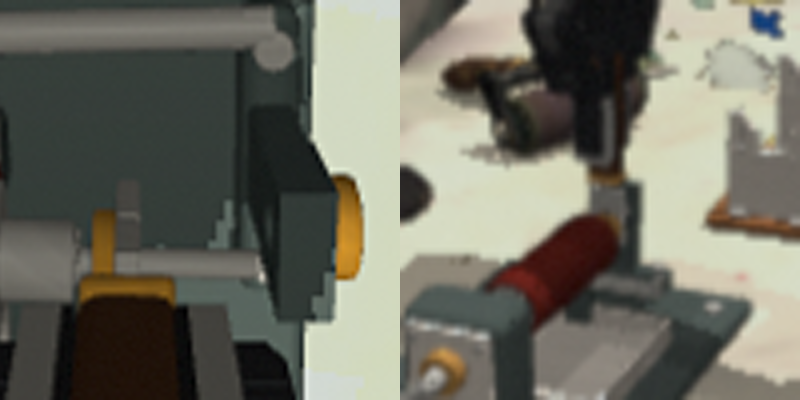

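{"name": "arm_command", "arguments": {"plan": [[0,0,0.003,0.023,0],[0,-0.0001,0.003,0.023,0],[0,-0.0001,0.003,0.023,0],[0,0,0,0,0]]}}

```text
time_s: 18.65
eef_pos: [559.4, -75.1, 102.3]
ee_rot: [-0.074, 0.703, -0.077, -0.703]
force: [-1.7, -14.2, -2.1]
grip_width: 0.153
```

```bash
python3 f.py; python3 lk.py 15
```

```text
18.65 stand xy -11.38604382199695 -61.66665394760821 102.28892624456357 F -0.008700308815697081 -14.260313842100661 -2.0857889242184 T [-3.09  0.46 -0.  ] 0.15346893373079923
18.65 [559.41 -75.06 102.29] [ -1.72 -14.16  -2.09] [-3.09  0.46 -0.  ] 0.15346893373079923
```

View pics/x15.png

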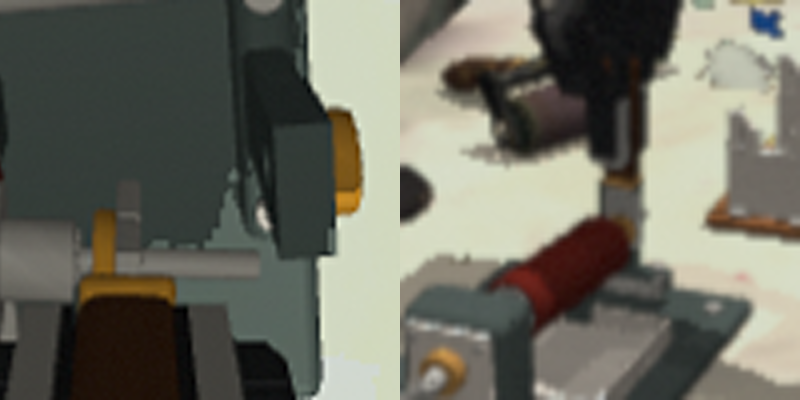

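{"name": "arm_command", "arguments": {"plan": [[0,0.0002,0.003,0.023,0],[0,0.0001,0.003,0.023,0],[0,0.0001,0.003,0.023,0],[0,0,0,0,0]]}}

```text
time_s: 19.25
eef_pos: [550.4, -73.1, 102.2]
ee_rot: [-0.098, 0.7, -0.101, -0.7]
force: [-3.2, -13.9, -0.3]
grip_width: 0.155
```

```bash
python3 f.py; python3 look.py w16.png pin_end=62 pin_tip=62 tang_end=62 roller=62; python3 lk.py 16
python3 - <<'E'
from m import *
s,c,P=L('w16.png')
save(cv2.resize(c['color'][120:320,180:460],(800,571),interpolation=cv2.INTER_CUBIC),'w16c.png')
E
```

```text
19.25 stand xy -20.576742884669443 -60.82636956176962 102.22964204224603 F -1.4650963817443012 -14.179979617741976 -0.28447239496043264 T [-2.93  0.68 -0.05] 0.15450652409236265
19.25 [550.39 -73.13 102.23] [[-0.0006, -0.2785, -0.9604], [-0.0045, -0.9604, 0.2785], [-1.0, 0.0045, -0.0007]] 0.15450652409236265 [-0.34  0.51  1.57 -0.01  1.06  1.51]
pin_end [307.4 236.6] 0.63 [548.56 -64.83  62.  ]
pin_end [353.4 197.2] 0.5 [ 566.82 -101.44   62.  ]
pin_tip [363.9 235.5] 0.66 [ 538.63 -101.64   62.  ]
tang_end [136.3 229.5] 0.81 [585.81  45.62  62.  ]
roller [224.  230.5] 0.81 [568.45 -12.28  62.  ]
19.5 [550.47 -73.13 102.2 ] [ -2.49 -13.8   -0.93] [-2.98  0.66 -0.04] 0.15562863677968855
```

View pics/w16c.png

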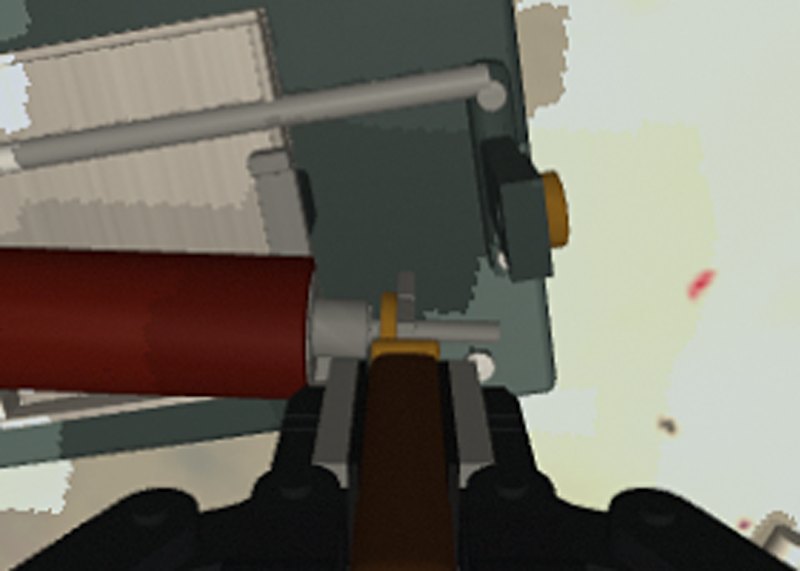

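{"name": "arm_command", "arguments": {"plan": [[0,0.0015,0,0,0],[0,0.0015,0,0,0],[0,0.0015,0,0,0],[0,0.0015,0,0,0],[0,0.0015,0,0,0],[0,0.0015,0,0,0],[0,0.001,0,0,0],[0,0.001,0,0,0],[0,0.0005,0,0,0],[0,0,0,0,0]]}}

```text
time_s: 20.85
eef_pos: [547.5, -81.5, 102.0]
ee_rot: [0.1, -0.7, 0.099, 0.7]
force: [-0.3, 0.2, -0.2]
grip_width: 0.155
```

```bash
python3 f.py; python3 look.py w17.png pin_end=62 pin_tip=62 tang_end=62
python3 - <<'E'
from m import *
s,c,P=L('w17.png')
save(cv2.resize(c['color'][120:320,180:460],(800,571),interpolation=cv2.INTER_CUBIC),'w17c.png')
E
```

```text
20.85 stand xy -22.473151258643128 -69.53047554159232 102.01155910324508 F -0.358319048598981 0.18416230141842976 -0.1757408764129712 T [0.02 0.01 0.01] 0.15531411973374784
20.85 [547.47 -81.54 102.01] [[-0.0001, -0.2784, -0.9605], [0.0005, -0.9605, 0.2784], [-1.0, -0.0004, 0.0003]] 0.15531411973374784 [-0.36  0.51  1.57  0.    1.06  1.49]
pin_end [295.9 235.9] 0.72 [548.36 -65.79  62.  ]
pin_end [209.4 231.1] 0.27 [567.82 -10.71  62.  ]
pin_tip [352.6 233.8] 0.86 [ 539.24 -102.84   62.  ]
tang_end [124.8 225.9] 0.96 [587.42  44.33  62.  ]
```

View pics/w17c.png

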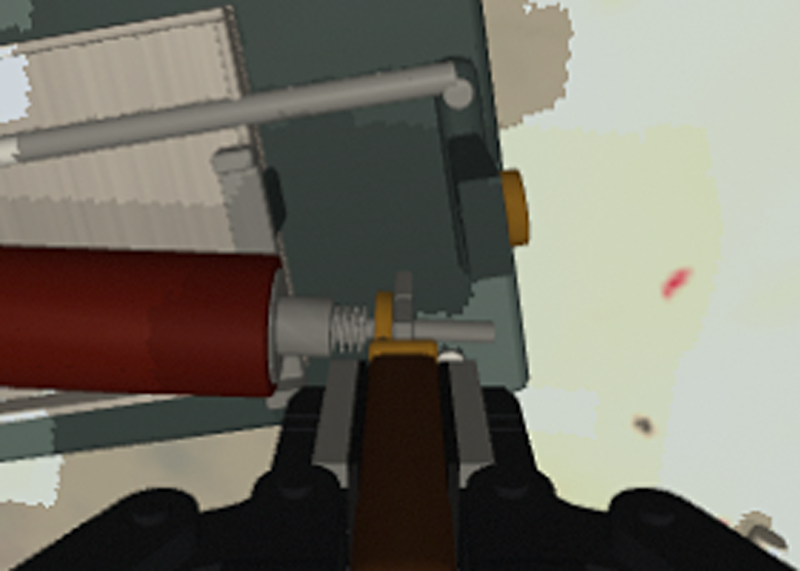

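{"name": "arm_command", "arguments": {"plan": [[0,0.002,0,0,0],[-0.008,0,0,0,0],[-0.012,0,0,0,0],[-0.02,0,0,0,0],[-0.04,0,0,-0.163,0],[-0.035,0,0,-0.16,0],[0,-0.03,0,0,0],[0,-0.055,-0.001,0,0],[0,-0.055,-0.001,0,0],[0,-0.055,-0.001,0,0],[0,-0.055,-0.001,0,0],[0,-0.055,-0.001,0,0]]}}

```text
time_s: 22.55
eef_pos: [539.3, 223.0, 218.2]
ee_rot: [0.014, 0.707, 0.014, -0.706]
force: [1.1, 0.1, -0.6]
grip_width: 0.155
```

{"name": "arm_command", "arguments": {"plan": [[0,-0.055,-0.001,0,0],[0,-0.026,-0.001,0,0],[0.02,-0.01,0,0,0],[0.02,0,0,0,0],[0,0,0,0,0],[0,0,0,0,0]]}}

```text
time_s: 23.3
eef_pos: [538.2, 312.2, 178.5]
ee_rot: [0.014, 0.708, 0.015, -0.706]
force: [-1.1, -0.4, -1.4]
grip_width: 0.155
```

```bash
python3 look.py w18.png fork_block=0 fork=120
python3 - <<'E'
from m import *
s,c,P=L('w18.png');print(s['force'])
save(cv2.resize(c['color'][120:320,220:420],(600,600),interpolation=cv2.INTER_CUBIC),'w18c.png')
s=ctrl.sense();c=ctrl.capture('side');P=campose(c)
save(cv2.resize(c['color'][190:310,220:340],(600,600),interpolation=cv2.INTER_CUBIC),'s18.png')
E
```

```text
23.3 [538.24 312.21 178.54] [[0.0018, 0.0406, -0.9992], [0.0006, -0.9992, -0.0406], [-1.0, -0.0005, -0.0018]] 0.15491044025010992 [ 0.34  0.57  1.26 -0.    1.31  1.87]
fork_block [316.9 182.8] 0.65 [536.14 315.1    0.  ]
fork [320.7 230.2] 0.96 [530.64 310.68 120.  ]
fork [625.9 316.3] 0.5 [457.36  37.22 120.  ]
[-1.1 -0.4 -1.4]
```

View pics/w18c.png

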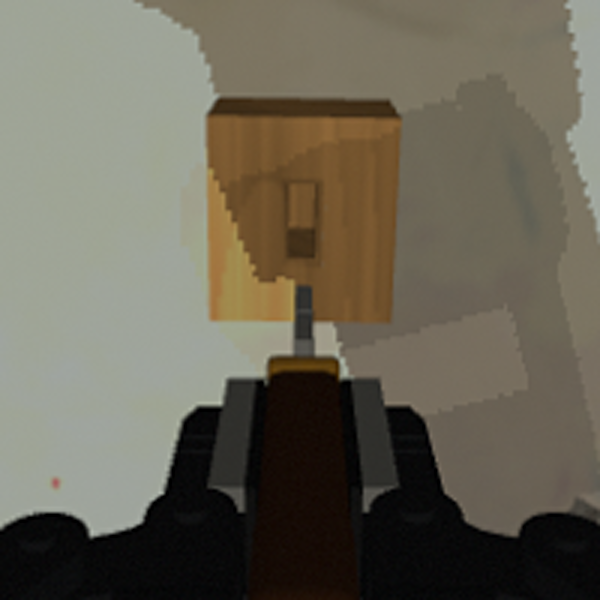

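View pics/s18.png

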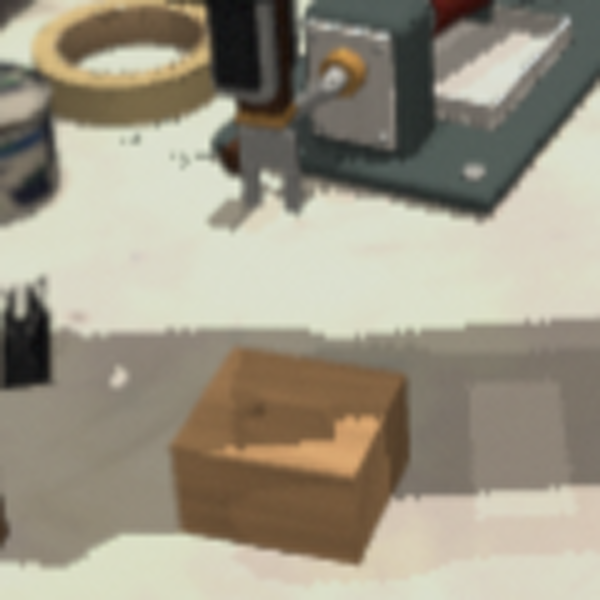

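Run:
```python
from m import *
s,c,P=L('w18.png')
f=lambda x,y,z:atz(c,(220+x/3,120+y/3),P,z)
cs=[f(*a,41) for a in [(285,182),(320,182),(320,258),(285,258)]]
print(np.array(cs),np.mean(cs,0))
cs=[f(*a,41) for a in [(208,116),(400,116),(391,321),(211,321)]]
print(np.array(cs),np.mean(cs,0))
for z in (126,128,130): print('tip rear',f(304,285,z), 'center',f(304,285,z)-10.5*np.array([.999,.041,0]))
print('TCP',s['eef_pos'])
```

```text
[[548.5 316.9  41. ]
 [549.  305.6  41. ]
 [523.1 304.4  41. ]
 [522.6 316.   41. ]] [535.8 310.7  41. ]
[[569.  342.   41. ]
 [571.5 281.3  41. ]
 [501.4 279.1  41. ]
 [498.9 340.4  41. ]] [535.2 310.7  41. ]
tip rear [544.8 310.8 126. ] center [534.3 310.4 126. ]
tip rear [545.5 310.9 128. ] center [535.1 310.4 128. ]
tip rear [546.3 310.9 130. ] center [535.8 310.5 130. ]
TCP [538.2 312.2 178.5]
```

{"name": "arm_command", "arguments": {"plan": [[0.04,0,0,0,0],[0.032,0,0,0,0],[0,0,0,0,0],[0,0,0,0,0]]}}

```text
time_s: 24.0
eef_pos: [538.6, 312.5, 106.8]
ee_rot: [0.014, 0.708, 0.015, -0.706]
force: [0.4, 0.0, -0.4]
grip_width: 0.153
```

```bash
python3 look.py w19.png
python3 - <<'E'
from m import *
s,c,P=L('w19.png');print(s['force'])
a=cv2.resize(c['color'][150:290,250:390],(420,420),interpolation=cv2.INTER_CUBIC)
c=ctrl.capture('side')
b=cv2.resize(c['color'][220:310,240:310],(327,420),interpolation=cv2.INTER_CUBIC)
save(np.hstack([a,b]),'x19.png')
E
```

```text
24.0 [538.59 312.45 106.85] [[0.0024, 0.0408, -0.9992], [0.0009, -0.9992, -0.0408], [-1.0, -0.0008, -0.0024]] 0.1527596864622746 [0.34 0.64 1.34 0.   1.16 1.87]
[ 0.4  0.  -0.4]
```

View pics/x19.png

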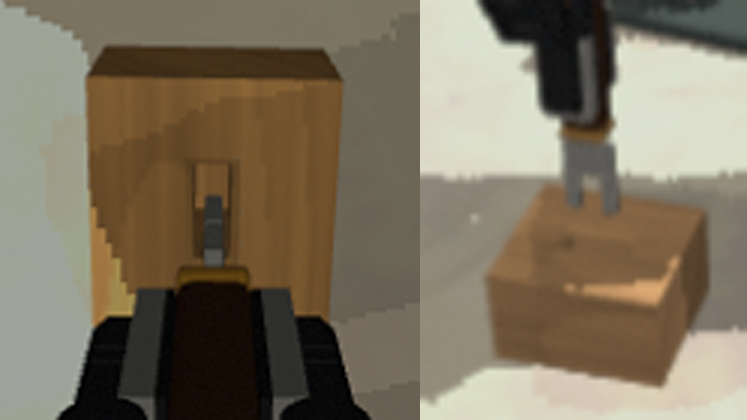

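{"name": "arm_command", "arguments": {"plan": [[0.008,0,0.0004,0,0],[0.008,0,0,0,0],[0.01,0,0,0,0],[0,0,0,0,0]]}}

```text
time_s: 24.6
eef_pos: [536.9, 312.0, 77.9]
ee_rot: [-0.015, -0.706, -0.014, 0.708]
force: [-0.6, -0.6, -0.9]
grip_width: 0.152
```

```bash
python3 f.py
```

```text
24.6 stand xy -80.07659857911422 319.8814133882925 77.89559790211675 F -0.5655844553655683 -0.6497489364827458 -0.9139929656255845 T [ 0.02 -0.01  0.  ] 0.15183398437731585
```

Inserted 28 mm in without resistance. Continue to the seat.

{"name": "arm_command", "arguments": {"plan": [[0.01,0,0,0,0],[0.007,0,0,0,0],[0.003,0,0,0,0],[0,0,0,0,0]]}}

```text
time_s: 25.1
eef_pos: [537.4, 312.1, 58.9]
ee_rot: [-0.014, -0.707, -0.014, 0.707]
force: [0.3, 0.2, -1.1]
grip_width: 0.155
```

```bash
python3 f.py
```

```text
25.1 stand xy -79.63646601331097 320.0998990193761 58.88314201501002 F 0.32526120706438943 0.22415119884224963 -1.1351230652874773 T [-0.03  0.02  0.06] 0.1546690013002261
```

{"name": "arm_command", "arguments": {"plan": [[0.0015,0,0,0,0],[0.0015,0,0,0,0],[0.001,0,0,0,0],[0,0,0,0,0]]}}

```text
time_s: 25.6
eef_pos: [537.4, 312.2, 55.3]
ee_rot: [0.014, 0.707, 0.014, -0.707]
force: [-1.0, 0.1, 1.8]
grip_width: 0.155
```

```bash
python3 f.py
```

```text
25.6 stand xy -79.54730314062685 320.16172767743086 55.322160088222546 F -0.9554278429521484 -0.044746712563842356 1.8482494149163675 T [-0.07  0.15  0.01] 0.15460447794682378
```

{"name": "arm_command", "arguments": {"plan": [[0,0,0,0,0.3],[0,0,0,0,0.5],[0,0,0,0,0.6],[-0.02,0,0,0,0.6],[-0.04,0,0,0,0.6],[-0.05,0,0,0,0.7],[-0.04,0,0,0,0.7],[0,0,0,0,0.7]]}}

```text
time_s: 26.6
eef_pos: [538.5, 312.6, 208.5]
ee_rot: [0.014, 0.709, 0.015, -0.705]
force: [-0.2, 1.6, -0.2]
grip_width: 0.699
```

```bash
python3 look.py w20.png fork=5 fork_block=0
python3 - <<'E'
from m import *
s,c,P=L('w20.png');print(s['force'])
a=cv2.resize(c['color'][130:290,240:400],(420,420),interpolation=cv2.INTER_CUBIC)
c=ctrl.capture('side')
b=cv2.resize(c['color'][220:310,240:310],(327,420),interpolation=cv2.INTER_CUBIC)
save(np.hstack([a,b]),'x20.png')
E
```

```text
26.6 [538.46 312.62 208.47] [[0.006, 0.0409, -0.9991], [0.0021, -0.9992, -0.0409], [-1.0, -0.0019, -0.0061]] 0.6991442710384421 [0.34 0.54 1.22 0.   1.37 1.87]
fork [322.1 177.9] 0.87 [537.22 309.88   5.  ]
fork_block [318.5 176.2] 0.74 [538.   314.26   0.  ]
[-0.2  1.6 -0.2]
```

View pics/x20.png

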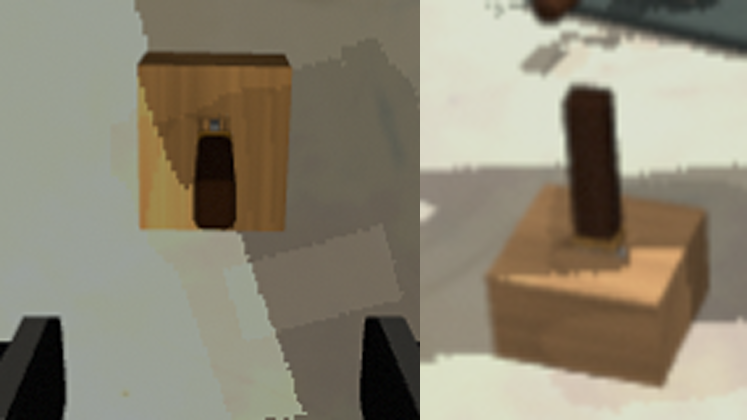

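{"name": "arm_command", "arguments": {"plan": [[-0.02,0.04,-0.002,0,0.8],[0,0.055,-0.003,0,0.8],[0,0.055,-0.003,0,0.8],[0,0.055,-0.003,0,0.8],[0,0.055,-0.003,0,0.8],[0,0.05,-0.002,0,0.8],[0,0.0145,0,-0.17,0.8],[0,0,0,-0.18,0.8],[0,0,0,-0.18,0.8],[0,0,0,-0.18,0.8],[0,0,0,-0.18,0.8],[0,0,0,-0.18,0.8]]}}

```text
time_s: 28.3
eef_pos: [566.3, -11.4, 223.8]
ee_rot: [-0.374, -0.599, -0.375, 0.6]
force: [0.4, 0.3, 0.3]
grip_width: 0.805
```

{"name": "arm_command", "arguments": {"plan": [[0.02,0,0,-0.17,0.8],[0.02,0,0,0,0.8],[0,0,0,0,0.8]]}}

```text
time_s: 28.68
eef_pos: [565.7, -11.2, 183.0]
ee_rot: [-0.421, -0.566, -0.424, 0.568]
force: [0.7, -0.9, 0.6]
grip_width: 0.802
```

```bash
python3 look.py w21.png roller=62 pin_end=62 tang_end=62 pin_tip=62 rest_seat=60 roller_rest=0
python3 - <<'E'
from m import *
s,c,P=L('w21.png')
save(cv2.resize(c['color'][0:400,120:520],(600,600),interpolation=cv2.INTER_CUBIC),'w21c.png')
r=ctrl.regions_of('wrist','roller')
for q in r[:2]:
    v,u=np.where(q['mask']);print(q['score'],u.min(),u.max(),v.min(),v.max())
E
```

```text
28.675 [565.65 -11.24 182.98] [[-0.0045, 0.9582, -0.2862], [0.001, -0.2862, -0.9582], [-1.0, -0.0046, 0.0003]] 0.8021343770933471 [-0.23  0.44  1.44  0.    1.26  0.06]
roller [325.1 193.4] 0.73 [569.32 -10.94  62.  ]
roller [323.  129.7] 0.57 [583.79  44.88  62.  ]
pin_end [320.2 250.2] 0.58 [548.23 -65.71  62.  ]
pin_end [335.2 177. ] 0.16 [582.51   1.37  62.  ]
tang_end [323.4 129.7] 0.94 [584.12  44.78  62.  ]
pin_tip [322.5 282. ] 0.89 [ 540.05 -101.35   62.  ]
roller_rest [335.5 365. ] 0.83 [ 507.08 -278.89    0.  ]
0.88 305 343 119 284
```

View pics/w21c.png

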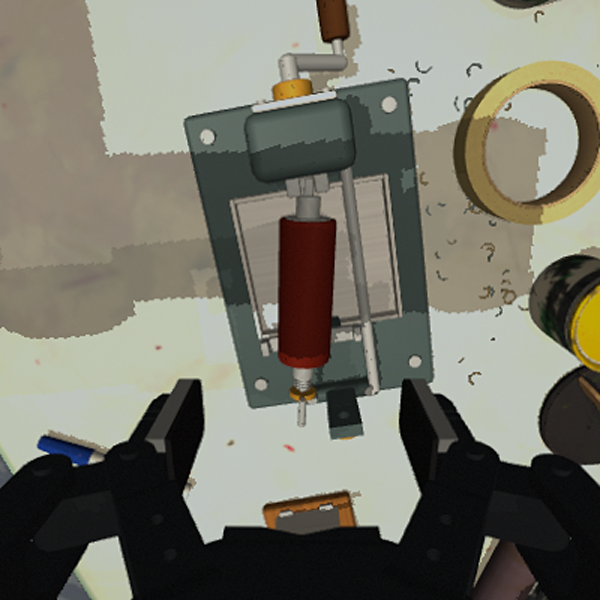

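{"name": "arm_command", "arguments": {"plan": [[0.04,0.001,-0.001,0,0.7],[0.045,0,0,0,0.7],[0.035,0,0,0,0.7],[0.018,0,0,0,0.7],[0,0,0,0,0.7]], "squeeze": 40}}

```text
time_s: 29.7
eef_pos: [567.7, -10.7, 46.8]
ee_rot: [-0.422, -0.567, -0.423, 0.567]
force: [-0.6, -0.4, 0.6]
grip_width: 0.698
```

```bash
python3 look.py w22.png roller=62
python3 - <<'E'
from m import *
s,c,P=L('w22.png');print(s['force'])
save(cv2.resize(c['color'][0:400,120:520],(600,600),interpolation=cv2.INTER_CUBIC),'w22c.png')
E
```

```text
29.7 [567.73 -10.72  46.75] [[-0.0011, 0.9582, -0.286], [0.0002, -0.286, -0.9582], [-1.0, -0.0011, 0.0001]] 0.6980023654635261 [-0.23  0.61  1.57 -0.    0.97  0.06]
[-0.6 -0.4  0.6]
```

View pics/w22c.png

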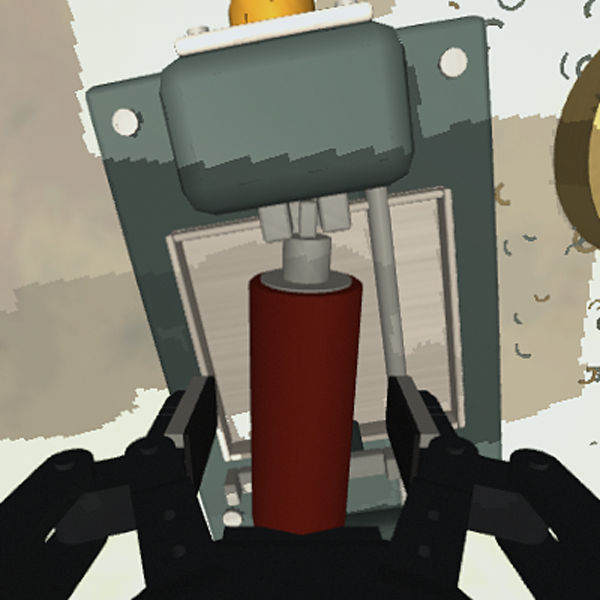

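{"name": "arm_command", "arguments": {"plan": [[0.004,0,0,0.025,0.7],[0.001,0,0,0,0.55],[0,0,0,0,0.45],[0,0,0,0,0.3],[0,0,0,0,0.2],[0,0,0,0,0.2],[0,0,0,0,0.2]], "squeeze": 40}}

```text
time_s: 30.68
eef_pos: [568.0, -10.8, 42.4]
ee_rot: [0.416, 0.572, 0.415, -0.572]
force: [-1.3, -0.1, 5.2]
grip_width: 0.386
```

```bash
python3 look.py w23.png roller=62 tang_end=62
python3 - <<'E'
from m import *
s,c,P=L('w23.png');print(s['force'])
save(cv2.resize(c['color'][0:400,120:520],(600,600),interpolation=cv2.INTER_CUBIC),'w23c.png')
E
```

```text
30.675 [568.05 -10.79  42.41] [[0.0006, 0.9508, -0.3097], [-0.0002, -0.3097, -0.9508], [-1.0, 0.0006, 0.0]] 0.38639934417472677 [-0.23  0.62  1.57 -0.    0.95  0.09]
roller [319.4 155.5] 0.72 [585.7   45.48  62.  ]
roller [321.6 278. ] 0.66 [568.53 -10.46  62.  ]
tang_end [318.9 158.8] 0.94 [585.07  44.24  62.  ]
[-1.3 -0.1  5.2]
```

View pics/w23c.png

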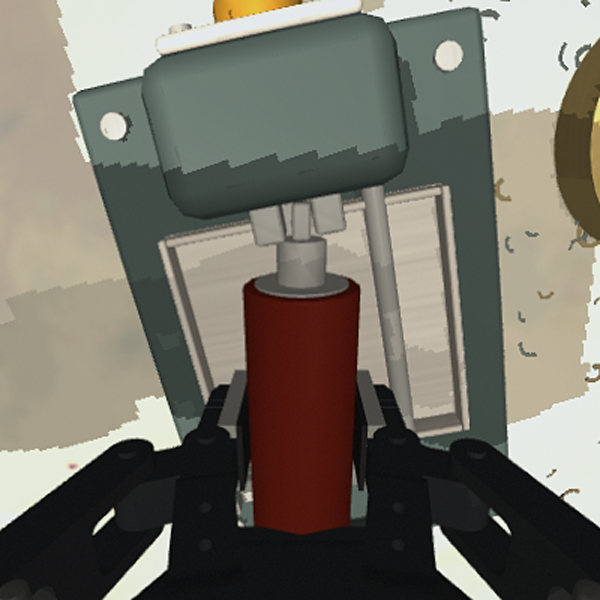

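{"name": "arm_command", "arguments": {"plan": [[0,0,0,0,0.2],[-0.004,0,0,0,0.2],[-0.008,0,0,0,0.2],[-0.012,0,0,0,0.2],[-0.02,0,0,0,0.2],[-0.03,0,0,0,0.2],[-0.03,0,0,0,0.2],[0,0,0,0,0.2]], "squeeze": 60}}

```text
time_s: 31.82
eef_pos: [568.9, -10.9, 148.4]
ee_rot: [0.417, 0.573, 0.414, -0.571]
force: [-0.2, -0.5, -4.2]
grip_width: 0.382
```

```bash
python3 look.py w24.png rest_seat=60 roller_rest=0 tang_end=160
python3 - <<'E'
from m import *
s,c,P=L('w24.png');print(s['force'],s['wrist_torque'])
a=cv2.resize(c['color'][0:400,120:520],(400,400))
c=ctrl.capture('side')
b=cv2.resize(c['color'][80:200,270:390],(400,400),interpolation=cv2.INTER_CUBIC)
save(np.hstack([a,b]),'x24.png')
E
```

```text
31.825 [568.9  -10.85 148.43] [[0.0049, 0.9508, -0.3097], [-0.001, -0.3097, -0.9508], [-1.0, 0.0049, -0.0006]] 0.38184403672122325 [-0.22  0.48  1.48  0.    1.18  0.09]
tang_end [319.5 157. ] 0.73 [585.91  43.56 160.  ]
[-0.2 -0.5 -4.2] [ 0. -0. -0.]
```

View pics/x24.png

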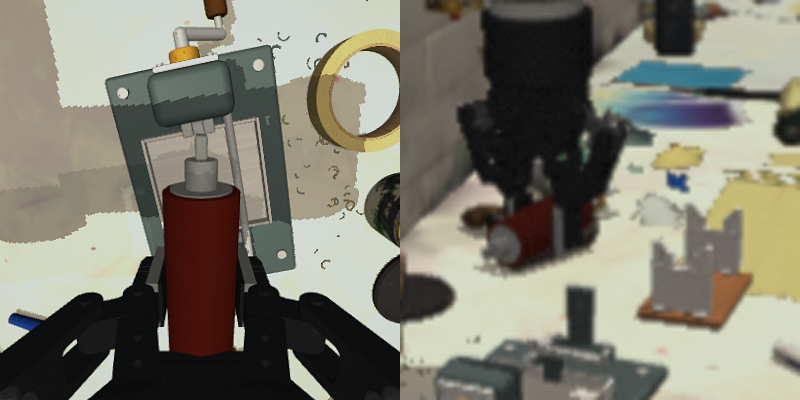

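{"name": "arm_command", "arguments": {"plan": [[-0.02,0,0,-0.08,0.2],[-0.02,0,0,-0.09,0.2],[-0.005,0,0,-0.09,0.2],[0,-0.003,0.025,0,0.2],[0,-0.006,0.048,0,0.2],[0,-0.006,0.05,0,0.2],[0,-0.006,0.05,0,0.2],[0,-0.006,0.05,0,0.2],[0,-0.006,0.05,0,0.2],[0,-0.006,0.048,0,0.2],[0,-0.0055,0.035,0,0.2],[0,0,0,0,0.2]]}}

```text
time_s: 33.58
eef_pos: [502.7, -365.7, 189.5]
ee_rot: [-0.485, -0.514, -0.486, 0.514]
force: [0.1, 0.3, -3.0]
grip_width: 0.382
```

{"name": "arm_command", "arguments": {"plan": [[0,0,0,0,0.2],[0,0,0,0,0.2]]}}

```text
time_s: 33.83
eef_pos: [504.2, -362.7, 190.9]
ee_rot: [0.486, 0.513, 0.487, -0.513]
force: [-0.2, 0.3, -3.8]
grip_width: 0.379
```

```bash
python3 look.py w25.png rest_seat=60 roller_rest=0 tang_end=200
python3 - <<'E'
from m import *
s,c,P=L('w25.png');print(s['force'],s['wrist_torque'])
a=cv2.resize(c['color'][0:250,160:480],(768,600),interpolation=cv2.INTER_CUBIC)
save(a,'w25c.png')
E
```

```text
33.825 [ 504.21 -362.7   190.89] [[-0.0003, 0.9986, -0.0537], [0.0005, -0.0537, -0.9986], [-1.0, -0.0003, -0.0005]] 0.3785648631429126 [-0.81  0.56  1.24  0.    1.34 -0.76]
rest_seat [312.4  95.5] 0.83 [ 501.18 -274.74   60.  ]
rest_seat [319.8 155.6] 0.54 [ 504.79 -327.71   60.  ]
roller_rest [318.4  97.1] 0.91 [ 505.96 -274.63    0.  ]
tang_end [319.1 157.6] 0.97 [ 506.11 -306.31  200.  ]
[-0.2  0.3 -3.8] [0.1 0.  0.1]
```

View pics/w25c.png

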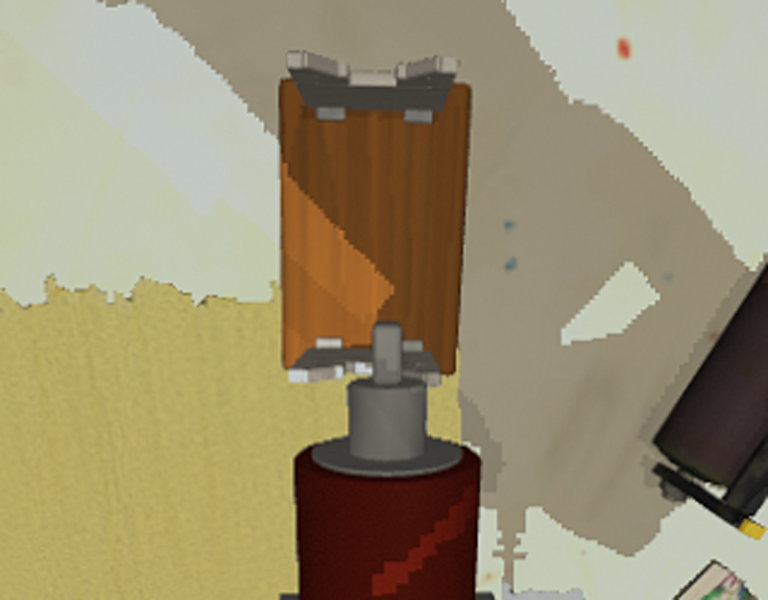

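Run:
```python
from m import *
s,c,P=L('w25.png')
f=lambda x,y,z:atz(c,(160+x/2.4,y/2.4),P,z)
cs=np.array([f(*a,10) for a in [(281,82),(470,87),(456,374),(283,369)]]);print(cs,cs.mean(0))
for n,a,z in [('far plate L top',(288,54),77),('far R top',(458,60),77),('near L',(289,378),77),('near R',(440,380),77),('far notch bottom L',(350,80),52),('far notch R',(397,80),52),('far base',(374,108),10),('near base',(365,348),10)]: print(n,f(*a,z))
def pr(p): return (proj(c,p,P)-[160,0])*2.4
# model check
def model(x0,y0,yaw):
    ey=np.array([-np.sin(yaw),np.cos(yaw),0]);ex=np.array([np.cos(yaw),np.sin(yaw),0]);O=np.array([x0,y0,0])
    for n,p in [('foot',(-40,61,10)),('foot',(40,61,10)),('foot',(40,-61,10)),('foot',(-40,-61,10)),('plate far in top-base',(0,49,10)),('near in',(0,-49,10)),('seat axis far inner',(0,49,60)),('farnotch bottom out',(0,54,52)),('notch -8',(-8,49,60)),('notch+8',(8,49,60))]:
        print(n,p,pr(O+p[0]*ex+p[1]*ey+[0,0,p[2]]))
O=cs.mean(0);ydir=(cs[0]+cs[1]-cs[2]-cs[3]);yaw=-np.arctan2(ydir[0],ydir[1]);xdir=cs[1]+cs[2]-cs[0]-cs[3];print('yaw',yaw,np.arctan2(xdir[1],xdir[0]))
model(O[0],O[1],-.05)
```

```text
[[ 468.7 -213.5   10. ]
 [ 546.  -219.6   10. ]
 [ 537.2 -337.6   10. ]
 [ 458.6 -331.2   10. ]] [ 502.6 -275.5   10. ]
far plate L top [ 479.9 -220.1   77. ]
far R top [ 534.4 -224.8   77. ]
near L [ 470.7 -324.8   77. ]
near R [ 525.3 -328.5   77. ]
far notch bottom L [ 498.5 -223.5   52. ]
far notch R [ 515.2 -224.4   52. ]
far base [ 506.2 -225.5   10. ]
near base [ 496.5 -323.7   10. ]
yaw -0.0801629890149736 -0.08034703986075546
foot (-40, 61, 10) [273.4  79.9]
foot (40, 61, 10) [469.  79.]
foot (40, -61, 10) [461.2 375.4]
foot (-40, -61, 10) [285.9 376. ]
plate far in top-base (0, 49, 10) [371.4 110.9]
near in (0, -49, 10) [373.3 349.1]
seat axis far inner (0, 49, 60) [368.5  83.1]
farnotch bottom out (0, 54, 52) [368.9  72.9]
notch -8 (-8, 49, 60) [345.4  83.2]
notch+8 (8, 49, 60) [391.7  83. ]
```

{"name": "arm_command", "arguments": {"plan": [[0,-0.003,-0.04,0,0.2],[0,-0.0033,-0.0475,0.03,0.2],[0.03,0,0,0,0.2],[0.04,0,0,0,0.2],[0.03,0,0,0,0.2],[0.01,0,0,0,0.2],[0,0,0,0,0.2],[0,0,0,0,0.2]]}}

```text
time_s: 35.02
eef_pos: [503.0, -276.5, 82.5]
ee_rot: [0.479, 0.521, 0.477, -0.521]
force: [0.4, 0.3, -3.4]
grip_width: 0.38
```

```bash
python3 look.py w26.png rest_seat=60 roller_rest=0 tang_end=100
python3 - <<'E'
from m import *
s,c,P=L('w26.png');print(s['force'],s['wrist_torque'])
a=cv2.resize(c['color'][80:280,220:420],(400,400),interpolation=cv2.INTER_CUBIC)
c=ctrl.capture('side')
b=cv2.resize(c['color'][100:200,300:400],(400,400),interpolation=cv2.INTER_CUBIC)
save(np.hstack([a,b]),'x26.png')
E
```

```text
35.025 [ 503.   -276.51   82.5 ] [[0.0019, 0.9964, -0.0848], [-0.0016, -0.0848, -0.9964], [-1.0, 0.002, 0.0014]] 0.3795799170735365 [-0.71  0.57  1.53 -0.    1.04 -0.62]
tang_end [319.9 157.5] 0.92 [ 507.17 -218.77  100.  ]
[ 0.4  0.3 -3.4] [ 0. -0.  0.]
```

View pics/x26.png

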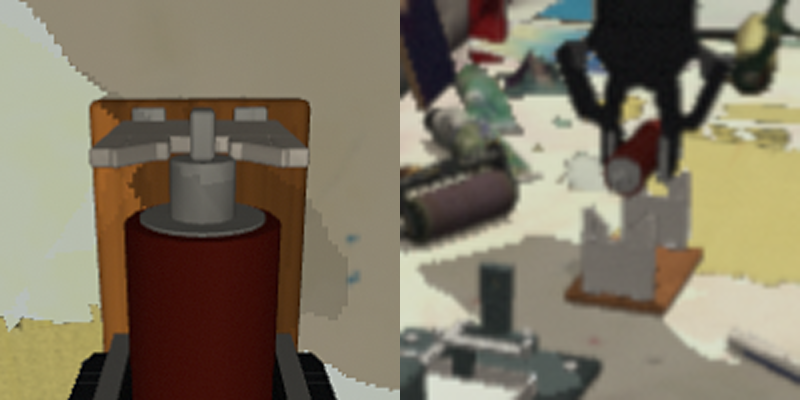

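Run:
```python
from m import *
s,c,P=L('w26.png')
f=lambda x,y,z:atz(c,(220+x/2,80+y/2),P,z)
for n,a,z in [('foot L',(91,100),10),('foot R',(309,101),10),('plate top L near edge',(91,163),77),('plate top R near edge',(307,163),77),('plate L out edge',(91,149),77),('plate R out',(307,150),77),('hub outer',(202,155),102),('hub/rubber',(202,230),95)]: print(n,f(*a,z))
save(cv2.resize(c['color'][120:200,250:390],(800,457),interpolation=cv2.INTER_CUBIC),'w26z.png')
```

```text
foot L [ 469. -211.   10.]
foot R [ 546.1 -217.9   10. ]
plate top L near edge [ 479.4 -222.3   77. ]
plate top R near edge [ 533.6 -226.9   77. ]
plate L out edge [ 479.8 -218.8   77. ]
plate R out [ 533.7 -223.6   77. ]
hub outer [ 507.7 -218.5  102. ]
hub/rubber [ 506.1 -236.8   95. ]
```

View pics/w26z.png

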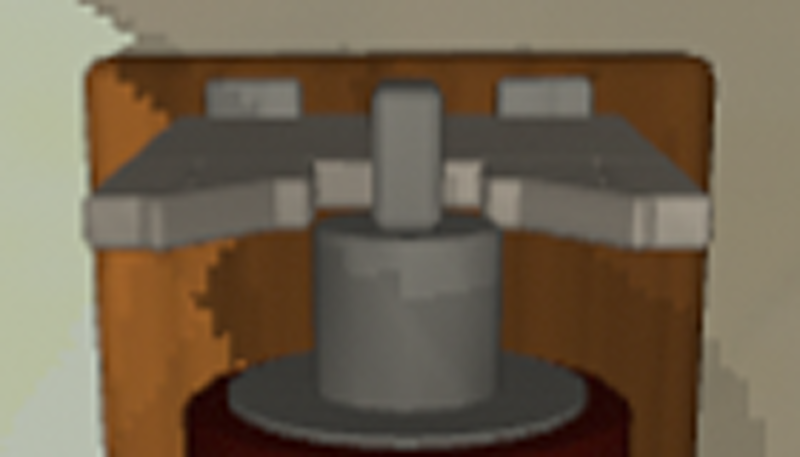

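{"name": "arm_command", "arguments": {"plan": [[0,-0.0005,-0.002,0,0.2],[0.012,0,0,0,0.2],[0.012,0,0,0,0.2],[0.006,0,0,0,0.2],[0,0,0,0,0.2]]}}

```text
time_s: 35.9
eef_pos: [501.8, -273.9, 50.4]
ee_rot: [-0.478, -0.521, -0.479, 0.521]
force: [0.3, -0.5, -3.6]
grip_width: 0.38
```

```bash
python3 look.py w27.png
python3 - <<'E'
from m import *
s,c,P=L('w27.png');print(s['force'],s['wrist_torque'])
a=cv2.resize(c['color'][80:280,220:420],(400,400),interpolation=cv2.INTER_CUBIC)
c=ctrl.capture('side')
b=cv2.resize(c['color'][110:190,320:400],(400,400),interpolation=cv2.INTER_CUBIC)
save(np.hstack([a,b]),'x27.png')
E
```

```text
35.9 [ 501.85 -273.85   50.4 ] [[-0.0009, 0.9964, -0.0849], [0.0008, -0.0849, -0.9964], [-1.0, -0.0009, -0.0007]] 0.37994290020928606 [-0.7   0.61  1.55  0.    0.98 -0.62]
[ 0.3 -0.5 -3.6] [ 0.1 -0.  -0. ]
```

View pics/x27.png

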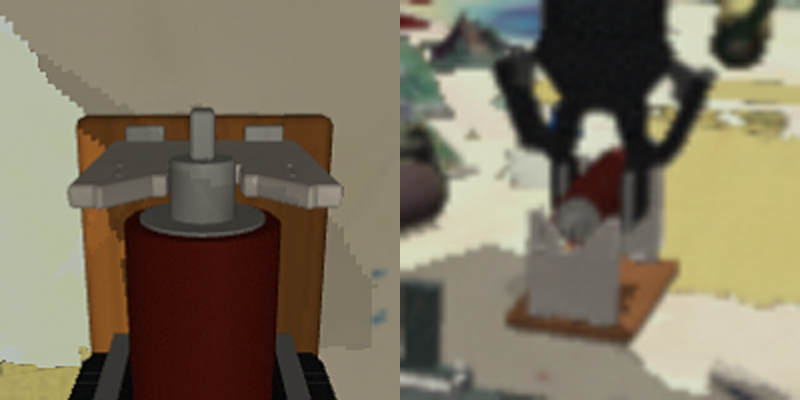

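{"name": "arm_command", "arguments": {"plan": [[0.004,0.0003,0,0,0.2],[0.003,0,0,0,0.2],[0.002,0,0,0,0.2],[0,0,0,0,0.2]]}}

```text
time_s: 36.5
eef_pos: [502.3, -274.0, 41.9]
ee_rot: [-0.478, -0.521, -0.478, 0.521]
force: [-0.8, -0.6, -3.1]
grip_width: 0.379
```

```bash
python3 look.py w28.png tang_end=60
python3 - <<'E'
from m import *
s,c,P=L('w28.png');print(s['force'],s['wrist_torque'])
a=cv2.resize(c['color'][80:280,220:420],(400,400),interpolation=cv2.INTER_CUBIC)
c=ctrl.capture('side')
b=cv2.resize(c['color'][110:190,320:400],(400,400),interpolation=cv2.INTER_CUBIC)
save(np.hstack([a,b]),'x28.png')
E
```

```text
36.5 [ 502.3  -273.96   41.89] [[-0.0002, 0.9964, -0.0848], [0.0002, -0.0848, -0.9964], [-1.0, -0.0003, -0.0002]] 0.37929143770464774 [-0.7   0.63  1.56 -0.    0.96 -0.62]
tang_end [322.  157.4] 0.68 [ 507.4 -216.2   60. ]
tang_end [50.5 18. ] 0.39 [ 406.67 -151.89   60.  ]
[-0.8 -0.6 -3.1] [0. 0. 0.]
```

View pics/x28.png

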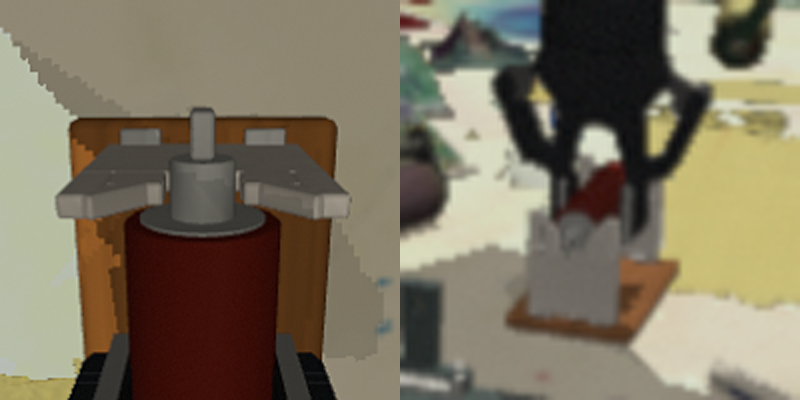

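{"name": "arm_command", "arguments": {"plan": [[0.001,0,0,0,0.2],[0.001,0,0,0,0.2],[0,0,0,0,0.2]]}}

```text
time_s: 37.02
eef_pos: [502.4, -274.1, 40.4]
ee_rot: [-0.478, -0.521, -0.478, 0.521]
force: [-0.6, 0.9, 1.2]
grip_width: 0.381
```

```bash
python3 f.py
```

```text
37.025 stand xy -44.138574413269964 -266.10464169762946 40.4490434729574 F -0.6901889154503474 0.8223103464776369 1.2494149374592642 T [ 0.18  0.28 -0.01] 0.3809708590731324
```

{"name": "arm_command", "arguments": {"plan": [[0,0,0,0,0.42],[0,0,0,0,0.5],[0,0,0,0,0.65],[0,0,0,0,0.75],[-0.01,0,0,0,0.8],[-0.03,0,0,0,0.8],[-0.05,0,0,0,0.8],[-0.05,0,0,0,0.8],[0,0,0,0,0.8]]}}

```text
time_s: 38.15
eef_pos: [503.6, -275.0, 184.7]
ee_rot: [0.481, 0.521, 0.475, -0.52]
force: [-0.0, 0.7, -0.6]
grip_width: 0.799
```

```bash
python3 look.py w29.png tang_end=60 pin_end=60 roller=60 pin_tip=60 rest_seat=60
python3 - <<'E'
from m import *
s,c,P=L('w29.png');print(s['force'],s['wrist_torque'])
a=cv2.resize(c['color'][60:340,180:460],(400,400),interpolation=cv2.INTER_CUBIC)
c=ctrl.capture('side')
b=cv2.resize(c['color'][110:190,320:400],(400,400),interpolation=cv2.INTER_CUBIC)
save(np.hstack([a,b]),'x29.png')
save(c['color'],'side29.png')
E
```

```text
38.15 [ 503.65 -275.03  184.72] [[0.0064, 0.9964, -0.0848], [-0.0055, -0.0847, -0.9964], [-1.0, 0.0069, 0.0049]] 0.7990545500837886 [-0.7   0.45  1.42  0.    1.26 -0.62]
tang_end [316.9 247. ] 0.74 [ 495.62 -330.72   60.  ]
tang_end [315.3 131.8] 0.66 [ 504.13 -218.5    60.  ]
pin_end [317.5 247.2] 0.71 [ 496.2 -331.    60. ]
roller [321.6 191.8] 0.94 [ 505.08 -273.87   60.  ]
pin_tip [318.5 279.7] 0.9 [ 493.93 -368.67   60.  ]
[-0.   0.7 -0.6] [0. 0. 0.]
```

View pics/x29.png

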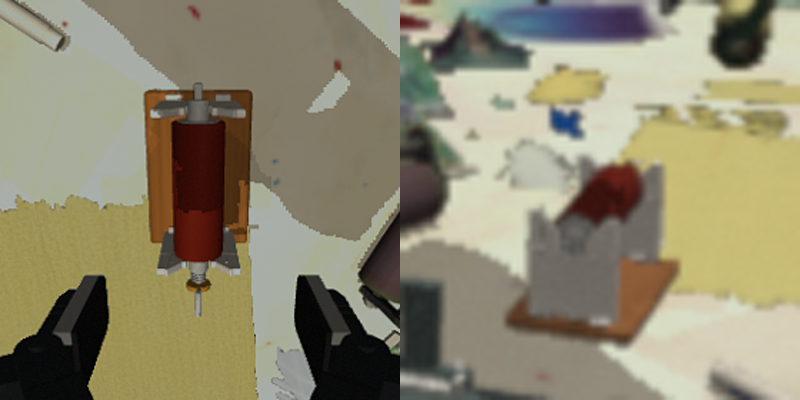

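View pics/side29.png

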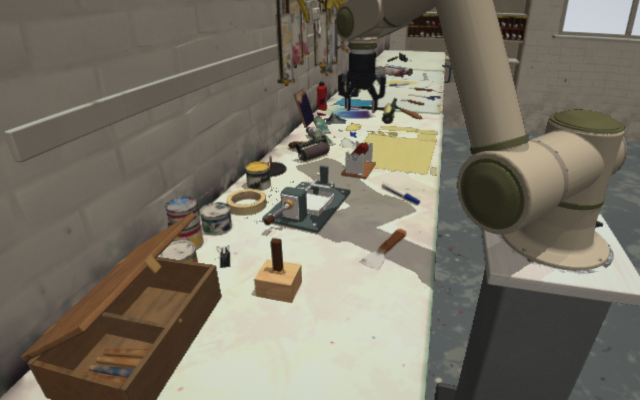

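Run:
```python
from m import *
s,c,P=L('w29.png')
a=cv2.resize(c['color'][110:290,260:380],(400,600),interpolation=cv2.INTER_CUBIC)
c=ctrl.capture('side')
b=cv2.resize(c['color'][130:180,340:380],(400,500),interpolation=cv2.INTER_CUBIC)
b=np.vstack([b,np.zeros((100,400,3),np.uint8)])
save(np.hstack([a,b]),'x30.png')
s,c,P=L('w29.png')
ey=np.array([.083,.9965,0]);ex=np.array([.9965,-.083,0])
for O in ([502.5,-274.8,60],):
  for y in (58,45,-45,-58): print(y,(proj(c,np.array(O)+y*ey,P)-[260,110])*3.333, (proj(c,np.array(O)+y*ey+17*ex,P)-[260,110])*3.333,(proj(c,np.array(O)+y*ey-17*ex,P)-[260,110])*3.333)
```

```text
58 [195.8  65.9] [260.2  65.8] [131.4  66. ]
45 [196.  115.4] [259.4 115.3] [132.5 115.6]
-45 [196.9 422.3] [254.3 422. ] [139.5 422.5]
-58 [197.  461.7] [253.6 461.4] [140.5 461.9]
```

View pics/x30.png

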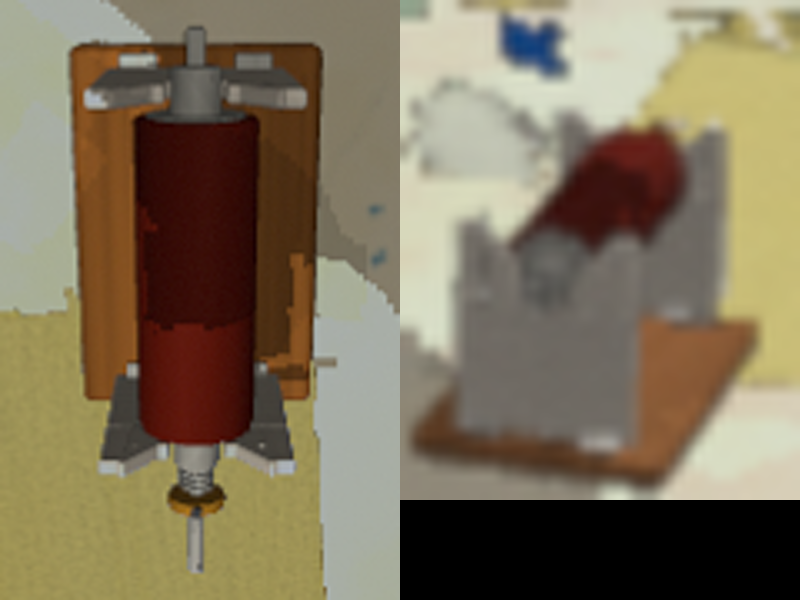

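```bash
python3 -c "
from rig import ctrl
print(ctrl.sense()['time_s'],ctrl.finish_job())"
```

```text
the job is handed in; nothing more can be done
38.55 None
```

The roller is hanging in both notches of the rest, the fork is back in its block, and I handed the job in at 38.6 s. `finish_job()` gives no verdict, so what follows rests on my own checks.

- **Pressing the collar:** I set the fork over the bare pin and pressed until it met the hard stop. The force at the wrist was about 13 N when the pin left the bore, and the highest reading while swinging out was 14.3 N. Both stay under the 25 N limit, but I only read the force between moves.
- **Swing:** The camera put the pin end about 23 mm in front of the stand's axis, with the tang still in the drive slot and the fingers clear of the roller.
- **Fork:** It seated in the socket without resistance, and the pictures afterwards show it upright in the block.
- **Roller:** I gripped it on the rubber, lifted it straight out of the slot and lowered it until the rest took its weight. The last pictures show both hubs in the notches and the roller looking level. Its middle is within about 2 to 3 mm of where I placed the seat.
- **Disagreement:** My estimates of the rest's position differ by about 1 to 3 mm between camera views, inside the 8 mm tolerance. The rest's angle came out between 0.05 and 0.09 rad across views. I placed the roller at 0.085, which matched the closest view.
- **Bystanders:** The scraper, marker and yellow tin look unmoved in the final side view, but I did not measure them.
- **Robot:** The gripper is open, well above the rest and touching nothing.

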